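# Square up a bundle of shelf plates on the sloping rest

### The arm

A 6-joint arm with a two-finger parallel gripper is mounted at the origin on the work surface. World frame = base frame: x ahead of the robot, y to its left, z up, the work surface at z = 0. Lengths are in m, angles in rad, forces in N, time in s.
With the tool pointing down it reaches from about 0.225 to 0.725 m from the base axis. Payload 3.1 kg.
Tool frame: the origin (TCP) lies between the finger pads; the fingertips stand ahead of it and the grasp point (between the pads) lies 11 mm behind it (tcp_to_tips is the z of the fingertips in the tool frame, in m); z points along the fingers, y is the line along which they close (so a half turn about z gives the same grasp; the last joint's range is limited). The gripper opens to 85 mm and grips with 20 to 120 N. Pads are 22 mm wide; open, the fingers measure 114 mm over their backs; the gripper's body (76 mm by 85 mm) begins 54 mm behind the grasp point. The pads swing forward as they close: fully open they stand 13 mm farther back than shut.
Start: joints at [1.121, 0.048, 0.099, 1.622, 0, 1.443], TCP at [0.166, 0.498, 0.239] pointing down, gripper open.
Joint ranges: [-2.91, 2.91], [-0.99, 1.94], [-1.21, 1.42], [-2.12, 2.29], [-1.49, 1.47], [-3.14, 3.14]. Speed limits (rad/s): [2.79, 2.79, 3.14, 3.14, 3.14, 3.14].

### API

Orientations are given as a rotation vector (axis times angle).
In Python, from rig import * gives the robot as it stands. The module is installed in compiled form; this text tells all that it offers.
- The arm moves only by the tool servo_tool, never from a script. Its argument "increments" is text: rows parted by semicolons, each of 5 numbers parted by spaces: the shift along the tool's x, y, z in m, then the turn about the tool's z in rad, then the finger opening in m, from 0 to 0.0854. A call has 1 to 5 rows; each row is the pose to reach, as a shift and turn from the pose commanded when the call began, along the tool's axes at that moment; what a row does not reach only later rows make up. A row lasts 1/8 s, in which the tool goes at most 62.5 mm and 10.7 degrees, less where a joint would pass 70% of its speed; a pose out of reach is approached as far as the arm can. A call with a gripper value outside its range is refused whole. The fingers move at their own pace and stop on an object; "grip_force" is the grip in N (left out, the last holds). Time passes only in rows, so rows that repeat a pose let the fingers close. It gives the time, the measured TCP pose, the force, the opening and the grip force at its end, in the units of the state.
- get_state(): the state, without advancing time (a new reading comes with each control period).
- get_image(name): name is "scene" or "top" or "wrist"; returns (picture, depth): 480x640x3 uint8, red, green, blue; 480x640 float32, m along the optical axis (not along the pixel's ray), 0 where there is no reading.
- camera_model(name): a dict with "fx", "fy", "cx", "cy" (pixels), "rvec" (rotation vector, rad) and "tvec" (3), from world to camera coordinates, as OpenCV has them. Camera axes: x right, y down, z forward; pixel columns grow to the right and rows downward; lengths in m; the calibration is good to about 2 mm. A picture is of the moment at which its call begins: read the wrist's pose just before it. camera_model takes no time and is no camera call; for the wrist camera it gives the pose at the moment of the call.
- sign_off(): hands the job in; it is judged then, once.
Trained networks look in the newest picture that a camera, given by its name, has taken for a name from the list of things; names that differ only in an ending like _2 or _b are one class to them, and where a whole thing is asked for, a point or a joint stands for the part that bears it (a point fixed in the world has none). Each returns a list of dicts, best first, with "confidence" (0 to 1); they miss things now and then, are a little off and sometimes report something else, mostly with a low value. They report only what shows in the picture. A call takes as long as a camera call. They do not tell look-alikes from the thing itself.
- look_for(camera, query): "point" ([row, column] in pixels, amid what is visible of it).
- trace(camera, query): "pixels" (480x640 bool, what is visible of it) and "point" ([row, column] in pixels, amid what is visible of it).
The state is a dict: "time": time; "qpos": joint angles; "qvel": joint speeds; "joint_efforts": joint torques, N m; "ee_pos": TCP position; "orientation": TCP orientation; "force": force on the tool from outside, world axes, zero at the start; "torque": the same for the moment, N m; "opening": opening from 0.0 (shut) to 1.0 (fully open); "finger_force": force on a finger pad.
Only numpy, scipy, OpenCV 4.12 (cv2) and the standard library are available. Lean on these libraries where they do the work, as an engineer would, in place of code of your own. Each camera call takes 0.05 s, during which the arm holds its last target. There are 200 camera calls.

### The job

Lay the loose full-length steel plate on top of the two matching plates that lie crooked on the narrow sloping rest, lengthwise like them, then gently tap the pile until all three plates sit flat with their lower ends fully against the stop and their side edges flush, centred on the bed and ready for strapping. Leave the shorter odd plate and everything else on the bench where they are, and do not press or knock hard on the rest.

Things in the scene. Friction and masses are not known exactly. Their poses are not given: they have to be found in the camera images.
- rest: sloping rest fixed to the bench: base plate 120 x 90 x 8 mm, post, and a bed 36 mm wide, 10 mm thick. Origin under the base's centre, on the bench; x points uphill, the stop is at the low end (-x side, roughly towards the robot). Plates against the stop overhang the bed 12 mm at each side and 15 mm at the upper end, with over 30 mm of free air below
- rest_bed (a point): where the bed's top surface meets the stop, mid-width, 75 mm above the bench, at x -45 mm in the rest's frame. x: uphill along the bed (slope 0.30 rad), y: level across it, z: square to it, up. The bed spans x 0 to 95 mm, y -18 to 18 mm; the stop is at x -8 to 0 mm, 50 mm wide, 30 mm high above the bed
- plate_a: galvanised steel plate, 110 x 60 x 6 mm, about 0.3 kg, four bolt holes (4.5 mm in radius, too small for a finger), origin at the centre of its underside, x along its 110 mm length, z up through its thickness; starts lowest in the crooked pile on the bed, its length running uphill
- plate_b: galvanised steel plate, 110 x 60 x 6 mm, about 0.3 kg, four bolt holes (4.5 mm in radius, too small for a finger), origin at the centre of its underside, x along its 110 mm length, z up through its thickness; starts second in the crooked pile, on plate_a
- plate_c: galvanised steel plate, 110 x 60 x 6 mm, about 0.3 kg, four bolt holes (4.5 mm in radius, too small for a finger), origin at the centre of its underside, x along its 110 mm length, z up through its thickness; starts lying flat on the bench, alone
- odd_plate: bystander: a shorter galvanised plate, 82 x 60 x 6 mm, not part of the set; origin at the centre of its underside, x along its length
- jar: bystander: glass jar with a steel lid, 56 mm across, 80 mm tall; origin at the centre of its underside
- wrench: bystander: steel open-ended wrench lying flat; origin near its middle
- tape_roll: bystander: cardboard-coloured roll lying flat, 84 mm across, 24 mm high; origin at the centre of its underside
- bolt: bystander: short steel bolt lying on the bench, about 50 mm long
- mallet: bystander: hammer lying flat
- carton: bystander: cardboard carton 100 x 130 x 60 mm; origin at the centre of its underside
There are look-alikes about, which are no part of the job. What is shaped like the plate_c but red is not meant.

How it is judged:
By the outcome, as a careful person would: the job done as asked, in the order asked, and still so for the second after the job is handed in, with the robot touching nothing.
It also fails if it takes over 72 s, if anything falls off the work surface, if the arm or the gripper's body presses on something with over 40 N, if the wrist force passes 120 N, or if a joint passes its speed limit or range.

## Working session

There is one attempt and no reset: what is moved stays moved. The work goes in short steps, Python scripts to look and compute and a tool call to move; the robot and the scene stay as the last step left them, time stands still between calls to the robot, and variables do not carry over. Pictures are saved under pics/ and viewed, at most 12 in all, crops included, and the job is handed in when it is done.

Besides the shell and the picture viewer there is one more tool, called after "Emit:" as a command line: name --argument value ..., lists and objects as JSON in quotes. servo_tool: Moves the arm, as the interface text tells. Its arguments: {"type":"object","properties":{"increments":{"type":"string"},"grip_force":{"type":"number"}},"required":["increments"]}

```bash
mkdir -p pics; cat > h.py <<'E'
from rig import *
import numpy as np, cv2
from scipy.spatial.transform import Rotation as R
def cloud(cam, d, m=None):
    c=camera_model(cam); v,u=np.nonzero((d>0) if m is None else ((d>0)&m)); z=d[v,u]
    p=np.stack([(u-c['cx'])/c['fx']*z,(v-c['cy'])/c['fy']*z,z],1)
    r=R.from_rotvec(np.ravel(c['rvec'])).as_matrix()
    return (p-np.ravel(c['tvec']))@r, v,u
def proj(cam,P):
    c=camera_model(cam); r=R.from_rotvec(np.ravel(c['rvec'])).as_matrix()
    q=np.atleast_2d(P)@r.T+np.ravel(c['tvec']); return np.stack([c['fy']*q[:,1]/q[:,2]+c['cy'],c['fx']*q[:,0]/q[:,2]+c['cx']],1)
def save(n,im): cv2.imwrite('pics/'+n,cv2.cvtColor(im,cv2.COLOR_RGB2BGR))
E
python3 - <<'E'
from h import *
np.set_printoptions(precision=4,suppress=True)
s=get_state(); print(s)
for cam in ['top','scene']:
    im,d=get_image(cam); save(cam+'0.png',im); np.savez(cam+'0.npz',im=im,d=d)
    for q in ['rest','plate_a','plate_c','odd_plate']:
        for t in trace(cam,q)[:5]:
            P,_,_=cloud(cam,d,t['pixels'])
            print(cam,q,round(t['confidence'],2),np.round(t['point']),t['pixels'].sum(),np.median(P,0) if len(P) else None)
E
```

```text
{'time': 0.0, 'qpos': array([1.1212, 0.0487, 0.0976, 1.622 , 0.    , 1.443 ]), 'qvel': array([-0.0001,  0.001 ,  0.0003, -0.0002,  0.0003,  0.0016]), 'joint_efforts': array([ -0.0017, -33.8778,  32.0016,   0.0203,  -0.0002,  -0.    ]), 'ee_pos': array([0.1658, 0.4975, 0.2381]), 'orientation': array([-0.5032, -3.1003,  0.0035]), 'force': array([-0.2062, -0.2739,  0.9081]), 'torque': array([ 0.0027, -0.03  ,  0.029 ]), 'finger_force': 0.0, 'opening': 0.9978122245885575}
top rest 0.83 [279. 247.] 1115 [0.4525 0.1725 0.0085]
top rest 0.4 [171. 334.] 668 [ 0.6929 -0.0107  0.0772]
top plate_a 0.92 [359. 472.] 1540 [ 0.3128 -0.316   0.0062]
top plate_a 0.88 [253. 228.] 1640 [0.5002 0.1954 0.1061]
top plate_a 0.81 [248. 211.] 196 [0.5099 0.228  0.1021]
top plate_a 0.8 [287. 312.] 1444 [0.4505 0.0264 0.0057]
top plate_a 0.58 [266. 371.] 1348 [ 0.4988 -0.1066  0.0058]
top plate_c 0.92 [359. 472.] 1540 [ 0.3128 -0.316   0.0062]
top plate_c 0.88 [253. 228.] 1640 [0.5002 0.1954 0.1061]
top plate_c 0.81 [248. 211.] 196 [0.5099 0.228  0.1021]
top plate_c 0.8 [287. 312.] 1444 [0.4505 0.0264 0.0057]

[... 253 characters left out ...]
0.82 [183. 311.] 426 [ 0.3145 -0.3069  0.0058]
scene plate_a 0.75 [255. 350.] 595 [0.4565 0.0268 0.0063]
scene plate_a 0.67 [264. 386.] 720 [0.5076 0.2003 0.1092]
scene plate_a 0.63 [241. 306.] 635 [ 0.5042 -0.1004  0.0061]
scene plate_a 0.58 [278. 392.] 136 [0.5246 0.2317 0.1082]
scene plate_c 0.82 [183. 311.] 426 [ 0.3145 -0.3069  0.0058]
scene plate_c 0.75 [255. 350.] 595 [0.4565 0.0268 0.0063]
scene plate_c 0.67 [264. 386.] 720 [0.5076 0.2003 0.1092]
scene plate_c 0.63 [241. 306.] 635 [ 0.5042 -0.1004  0.0061]
scene plate_c 0.58 [278. 392.] 136 [0.5246 0.2317 0.1082]
scene odd_plate 0.73 [212. 266.] 378 [ 0.5111 -0.2662  0.0061]
scene odd_plate 0.48 [314. 474.] 147 [0.3934 0.3664 0.0239]
```

View pics/top0.png

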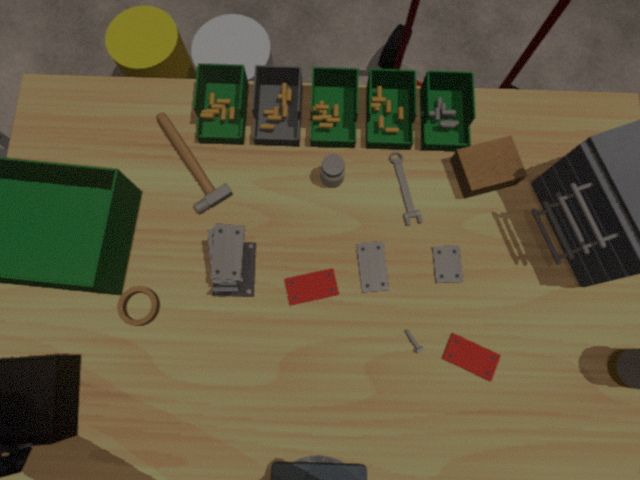

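View pics/scene0.png

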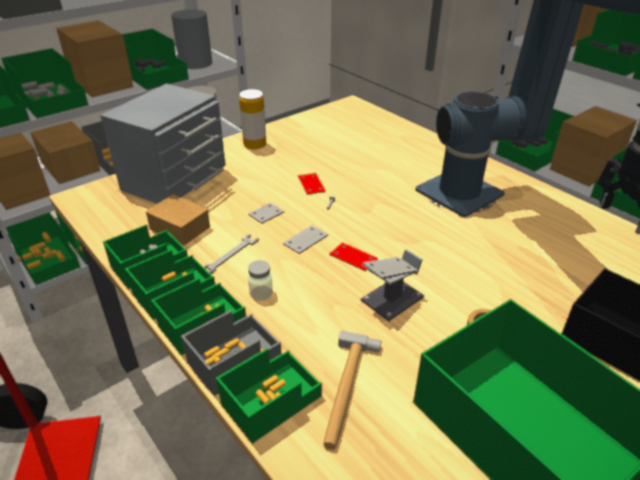

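The top view shows the grey full-length plate_c near (266,371), with the shorter plate at (264,444). The red look-alikes are at (287,312) and (359,472). The rest and its crooked pile are at about (255,230), with the stop at the lower side of the image (towards the robot).

```bash
cat >> h.py <<'E'
def inc(tgt,dyaw=0,s=None):
    "world TCP target -> increment in tool axes now"
    s=s or get_state(); r=R.from_rotvec(s['orientation']).as_matrix()
    return r.T@(np.array(tgt)-s['ee_pos'])
def yaw(s=None):
    s=s or get_state(); x=R.from_rotvec(s['orientation']).as_matrix()[:,0]; return np.arctan2(x[1],x[0])
E
python3 - <<'E'
from h import *
np.set_printoptions(precision=4,suppress=True)
s=get_state(); c=camera_model('wrist'); r=R.from_rotvec(np.ravel(c['rvec'])).as_matrix()
cp=-r.T@np.ravel(c['tvec']); T=R.from_rotvec(s['orientation']).as_matrix()
print('cam in tool',T.T@(cp-s['ee_pos']),'axes in tool\n',T.T@r.T,c['fx'],c['cx'],c['cy'], yaw())
z=np.load('top0.npz')
P,v,u=cloud('top',z['d'])
for n,(x0,x1,y0,y1,z0,z1) in {'pile':(.42,.6,.13,.29,.07,.14),'base':(.36,.6,.1,.29,.005,.012),'c':(.43,.57,-.16,-.06,.004,.012)}.items():
    m=(P[:,0]>x0)&(P[:,0]<x1)&(P[:,1]>y0)&(P[:,1]<y1)&(P[:,2]>z0)&(P[:,2]<z1)
    Q=P[m]; print(n,m.sum(),Q.min(0),Q.max(0),cv2.minAreaRect(Q[:,:2].astype(np.float32)*1000))
E
```

```text
cam in tool [ 0.0772  0.0004 -0.134 ] axes in tool
 [[-0.0004 -0.9533 -0.3022]
 [ 1.     -0.0004 -0.0002]
 [ 0.0001 -0.3022  0.9533]] 353.59278227249973 318.2558788936788 239.2444948853624 2.8197615507857203
pile 2109 [0.4233 0.1631 0.0703] [0.5557 0.2369 0.1258] ((489.85699462890625, 198.8995361328125), (132.27020263671875, 73.643310546875), 1.2678595781326294)
base 785 [0.3609 0.1047 0.005 ] [0.5856 0.2864 0.0119] ((461.96417236328125, 185.01571655273438), (186.41148376464844, 212.8292694091797), 74.84054565429688)
c 1143 [ 0.4305 -0.1597  0.004 ] [ 0.57   -0.0604  0.0114] ((501.6025695800781, -109.19474792480469), (137.6061553955078, 97.94702911376953), 4.352354526519775)
```

```bash
python3 - <<'E'
from h import *
print(inc([.46,.195,.27]))
E
```

```text
[-0.37469684 -0.1944659  -0.03072899]
```

Emit:
servo_tool --increments "-0.05 -0.026 -0.005 -0.10 0.085; -0.11 -0.06 -0.01 -0.2 0.085; -0.17 -0.09 -0.015 -0.32 0.085; -0.22 -0.115 -0.02 -0.32 0.085; -0.275 -0.142 -0.03 -0.32 0.085"

```text
time: 1.12
ee_pos: [0.3798, 0.278, 0.2688]
orientation: [0.003, 3.141, 0.001]
force: [0.9, 0.7, -0.1]
opening: 0.994
finger_force: 0.0
```

```bash
python3 - <<'E'
from h import *
s=get_state();print(s['time'],s['ee_pos'],yaw(),s['qpos'],inc([.46,.195,.27]))
E
```

```text
1.125 [0.37980934 0.27797328 0.26875468] 3.1399647780313753 [ 4.89042362e-01 -8.38785234e-02  2.80060988e-02  1.68225019e+00
  2.05090322e-04  4.90670227e-01] [-0.08032597 -0.08284216 -0.00125436]
```

Emit:
servo_tool --increments "-0.04 -0.042 0 0 0.085; -0.08 -0.083 0 0 0.085; -0.08 -0.083 0 0 0.085"

```text
time: 1.5
ee_pos: [0.4608, 0.1934, 0.268]
orientation: [-0.013, -3.142, 0.001]
force: [-0.9, -0.1, 0.4]
opening: 0.994
finger_force: 0.0
```

```bash
python3 - <<'E'
from h import *
np.set_printoptions(precision=4,suppress=True)
s=get_state();print(s['time'],s['ee_pos'],yaw())
im,d=get_image('wrist'); save('w1.png',im); np.savez('w1.npz',im=im,d=d)
for q in ['rest','plate_a']:
    for t in trace('wrist',q)[:5]:
        P,_,_=cloud('wrist',d,t['pixels'])
        print(q,round(t['confidence'],2),np.round(t['point']),t['pixels'].sum(),np.median(P,0),cv2.minAreaRect(P[:,:2].astype(np.float32)*1000))
c=camera_model('wrist'); np.savez('w1c.npz',rvec=c['rvec'],tvec=c['tvec'])
E
```

```text
1.5 [0.4608 0.1934 0.268 ] 3.1334103834957694
rest 0.76 [183. 320.] 2898 [0.4319 0.1962 0.0086] ((477.5097961425781, 201.80715942382812), (113.5470962524414, 89.78713989257812), 1.9790384769439697)
rest 0.43 [355. 382.] 3287 [0.6546 0.2779 0.0234] ((613.4417114257812, 248.3708038330078), (339.98614501953125, 93.85638427734375), 21.060148239135742)
plate_a 0.83 [253. 358.] 1194 [0.4929 0.2323 0.099 ] ((492.6956481933594, 208.6160125732422), (109.52061462402344, 67.86256408691406), 12.69171142578125)
plate_a 0.77 [228.  64.] 4840 [ 0.4948 -0.0992  0.0054] ((498.7064208984375, -103.04893493652344), (110.29884338378906, 67.33777618408203), 6.863794326782227)
plate_a 0.76 [263. 323.] 8092 [0.4979 0.2004 0.1063] ((498.65167236328125, 206.32217407226562), (71.28943634033203, 105.5709457397461), 86.90826416015625)
plate_a 0.69 [190. 172.] 5181 [0.448  0.0331 0.0057] ((449.5769348144531, 30.053939819335938), (60.14708709716797, 114.05421447753906), 14.75623893737793)
```

View pics/w1.png

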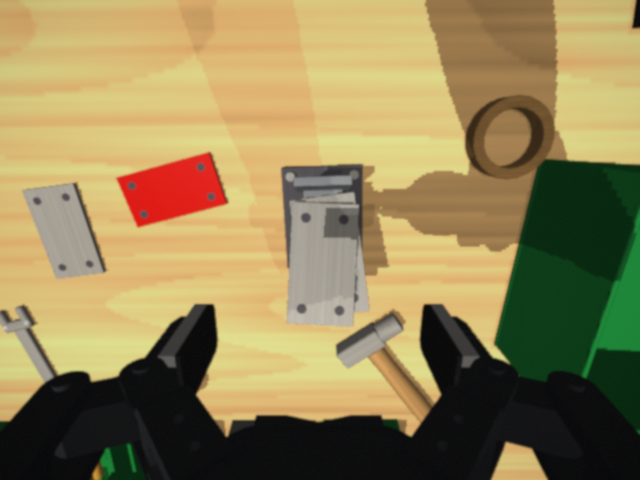

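The wrist view shows the base's near edge at row 165 (columns 283–363) and the stop as a light strip at row 182. plate_b spans rows 200–325, columns 288–358, and plate_a peeks out twisted below it on the right. plate_c is at (228,64).

```bash
python3 - <<'E'
from h import *
np.set_printoptions(precision=4,suppress=True)
z=np.load('w1.npz'); d=z['d']; im=z['im'].astype(int)
P,v,u=cloud('wrist',d)
near=(abs(P[:,0]-.48)<.15)&(abs(P[:,1]-.2)<.11)
g=im[v,u]; 
# base
dark=g.sum(1)<230
m=near&dark&(abs(P[:,2]-.008)<.005)&(P[:,0]<.50)
Q=P[m]; print('base',m.sum(),Q.min(0),Q.max(0),cv2.minAreaRect(Q[:,:2].astype(np.float32)*1000))
# sides of base by row
for r in range(168,265,8):
    mm=m&(v==r); 
    if mm.sum()>3: print(r, P[mm,0].mean(), P[mm,1].min(),P[mm,1].max())
for c in range(285,365,10):
    mm=m&(u==c)
    if mm.sum(): print(c,P[mm,1].mean(),P[mm,0].min())
# stop
m=near&(P[:,2]>.075)&(v<200)
Q=P[m];print('stop',m.sum(),Q.min(0),Q.max(0),cv2.minAreaRect(Q[:,:2].astype(np.float32)*1000), [v[m].min(),v[m].max(),u[m].min(),u[m].max()])
for r in range(172,212,2):
    mm=near&(v==r)&(u>310)&(u<340)
    print(r,np.median(P[mm],0), g[mm].mean(0))
# plate planes via RANSAC-like: top plate
m=near&(P[:,2]>.07)&(v>205); Q=P[m]
n0=np.array([-np.sin(.3),0,np.cos(.3)])
A=np.c_[Q[:,:2],np.ones(len(Q))]; w=np.ones(len(Q),bool)
for _ in range(30):
    k,*_=np.linalg.lstsq(A[w],Q[w,2],rcond=None); e=Q[:,2]-A@k; w=abs(e)<.002
print('top plane',k,w.sum(),m.sum()); print(cv2.minAreaRect((Q[w]@np.array([[np.cos(.3),0,np.sin(.3)],[0,1,0]]).T).astype(np.float32)*1000))
w2=(e<-.003)&(e>-.012); print('lower',w2.sum(),np.median(e[w2]),cv2.minAreaRect((Q[w2]@np.array([[np.cos(.3),0,np.sin(.3)],[0,1,0]]).T).astype(np.float32)*1000))
E
```

```text
base 616 [0.4216 0.1616 0.0054] [0.4998 0.2477 0.0103] ((461.7949523925781, 204.89466857910156), (79.10197448730469, 83.67455291748047), 2.168715476989746)
168 0.4238388709342613 0.16159066837214048 0.2444083699723318
184 0.44147477347273245 0.23465122426005505 0.24477179386383507
192 0.4503684708809124 0.1767143724271739 0.2451250288763341
200 0.4595914140028496 0.23984565634712238 0.2454085339572247
208 0.4689133919334843 0.24357342523041672 0.24695675334141676
224 0.4877016496415093 0.24420136189216654 0.24767568696581033
295 0.17145256494981265 0.4292431791873177
325 0.20465069902805838 0.42709428121392556
335 0.21563391378541139 0.4227428635574767
345 0.2267036447813775 0.4216499386503942
355 0.23810138315039714 0.4217610954044354
stop 1212 [0.4202 0.1756 0.075 ] [0.4439 0.2299 0.1049] ((432.1904602050781, 202.78076171875), (23.736406326293945, 54.08108139038086), 0.6666463613510132) [np.int64(176), np.int64(199), np.int64(293), np.int64(354)]
172 [0.4282 0.2046 0.0077] [64.     61.2069 63.7241]
174 [0.4303 0.2047 0.0081] [66.069  63.8621 65.8621]
176 [0.4206 0.2029 0.1   ] [105
[... 551 characters left out ...]
145.7241 142.3793 135.8621]
198 [0.4426 0.2033 0.0838] [159.7931 154.7241 145.1034]
200 [0.4444 0.2033 0.0838] [157.4483 152.1379 142.931 ]
202 [0.4462 0.2033 0.0842] [125.931  121.8276 114.2069]
204 [0.4467 0.2031 0.0908] [153.2069 148.1034 138.6897]
206 [0.4485 0.2032 0.0909] [159.8621 154.5517 144.931 ]
208 [0.4501 0.2031 0.0918] [139.1724 134.4483 126.3103]
210 [0.4519 0.2031 0.092 ] [130.3793 125.9655 118.4828]
top plane [-3.0166 -0.0169  1.6829] 6630 67102
((526.92822265625, 197.02752685546875), (6.424808979034424, 148.2201690673828), 0.1116323471069336)
lower 9658 -0.007110688938057941 ((524.7028198242188, 196.992919921875), (7.466922760009766, 149.0471649169922), 0.27418795228004456)
```

```bash
cat >> h.py <<'E'
def bedframe(yw,o):
    x=np.array([np.cos(.3)*np.cos(yw),np.cos(.3)*np.sin(yw),np.sin(.3)]); y=np.array([-np.sin(yw),np.cos(yw),0]); return np.array([x,y,np.cross(x,y)]),np.array(o)
E
python3 - <<'E'
from h import *
np.set_printoptions(precision=4,suppress=True)
z=np.load('w1.npz'); d=z['d']; im=z['im'].astype(int)
P,v,u=cloud('wrist',d)
near=(abs(P[:,0]-.48)<.08)&(abs(P[:,1]-.2)<.07)
m=near&(P[:,2]>.098)&(v<186)&(P[:,0]<.43)
Q=P[m]; print('stoptop',m.sum(),cv2.minAreaRect(Q[:,:2].astype(np.float32)*1000),Q[:,1].min(),Q[:,1].max())
# inner edge of stop top per column, (first col where depth jumps)
E=[];F=[];
for c in range(297,350):
    k=m&(u==c)
    if k.sum()>3: E.append([P[k,1].mean(),P[k,0].min()]);F.append([P[k,1].mean(),P[k,0].max()])
for X in(E,F):
    X=np.array(X); print('edge slope',np.polyfit(X[:,0]-.2,X[:,1],1))
m2=near&(P[:,2]>.072)&(v>=187)&(P[:,0]<.56)&(P[:,2]<.14)
for yw in (0.03,):
    B,o=bedframe(yw,[.4366,.2030,.075]); q=(P-o)@B.T
    print('zhist',np.histogram(q[m2,2],bins=np.arange(-.004,.024,.002)))
    for n,lo,hi in(('bed',-.003,.003),('a',.0035,.0085),('b',.0095,.016)):
        k=m2&(q[:,2]>lo)&(q[:,2]<hi); Q=q[k]
        rc=cv2.minAreaRect(Q[:,:2].astype(np.float32)*1000); print(n,k.sum(),rc,Q.min(0),Q.max(0)); 
        A=np.c_[Q[:,:2],np.ones(len(Q))]; print(np.linalg.lstsq(A,Q[:,2],rcond=None)[0])
# plate c
m=(abs(P[:,0]-.5)<.08)&(P[:,1]<-.04)&(P[:,1]>-.17)&(P[:,2]>.003)&(P[:,2]<.012)&(abs(im[v,u].max(1)-im[v,u].min(1))<45)
print('c',m.sum(),cv2.minAreaRect(P[m,:2].astype(np.float32)*1000),P[m].mean(0))
E
```

```text
stoptop 549 ((424.0938415527344, 200.25364685058594), (49.261199951171875, 8.132495880126953), 89.46273040771484) 0.17563186640268713 0.22490962674444706
edge slope [-0.0261  0.4209]
edge slope [0.0119 0.4278]
zhist (array([   4,  113,  129,   21,  649,  571,   64, 4523, 3557,   33,   16,
         19,   10]), array([-0.004, -0.002,  0.   ,  0.002,  0.004,  0.006,  0.008,  0.01 ,
        0.012,  0.014,  0.016,  0.018,  0.02 ,  0.022]))
bed 255 ((3.3584728240966797, -2.0021743774414062), (7.069111347198486, 47.494606018066406), 0.4337035119533539) [-0.0001 -0.0258 -0.0024] [0.007  0.0217 0.0029]
[-0.0415  0.0095  0.0003]
a 1236 ((56.675819396972656, 2.122699737548828), (118.52758026123047, 59.953033447265625), 5.888949871063232) [-0.0002 -0.0323  0.0035] [0.1136 0.0375 0.0084]
[-0.0011  0.0024  0.006 ]
b 8157 ((60.4810791015625, -3.600940704345703), (60.083274841308594, 125.37603759765625), 85.5292739868164) [-0.0003 -0.0377  0.0096] [0.1249 0.0294 0.0157]
[-0.0018  0.0028  0.012 ]
c 4644 ((497.9465637207031, -100.42615509033203), (109.01566314697266, 61.93049621582031), 7.483904838562012) [ 0.4955 -0.0999  0.0054]
```

```bash
python3 - <<'E'
from h import *
z=np.load('w1.npz'); im=z['im']; w=np.load('w1c.npz'); c=camera_model('wrist')
g=cv2.GaussianBlur(cv2.cvtColor(im,cv2.COLOR_RGB2GRAY),(3,3),0).astype(float)
r=R.from_rotvec(np.ravel(w['rvec'])).as_matrix(); t=np.ravel(w['tvec'])
def back(v,u,h):
    ray=r.T@np.array([(u-c['cx'])/c['fx'],(v-c['cy'])/c['fy'],1]); o=-r.T@t; return (o+ray*(h-o[2])/ray[2])[:2]
def edge(line,sign):
    dd=sign*np.diff(line); i=np.argmax(dd)
    if 0<i<len(dd)-1:
        a,b,e=dd[i-1:i+2]; i=i+.5*(a-e)/(a-2*b+e+1e-9)
    return i+.5,dd.max()
def rep(n,pts,h,ax):
    X=np.array([back(*p,h) for p in pts]); i,j=(0,1) if ax=='x' else (1,0)
    w=np.ones(len(X),bool)
    for _ in range(8):
        k=np.polyfit(X[w,i]-(.48 if i==0 else .2),X[w,j],1); e=X[:,j]-np.polyval(k,X[:,i]-(.48 if i==0 else .2)); w=abs(e)<max(.0006,1.5*np.median(abs(e)))
    print(n,'slope',k[0].round(4),'off',k[1].round(4),w.sum(),'/',len(X),'rms',e[w].std().round(5))
# left base edge, rows 172-260: bright(left)->dark
rep('left',[(v,272+edge(g[v,272:296],-1)[0]) for v in range(170,262)],.008,'x')
rep('right',[(v,354+edge(g[v,354:374],1)[0]) for v in range(168,182)],.008,'x')
rep('front',[(156+edge(g[156:174,u],-1)[0],u) for u in range(288,358)],.008,'y')
rep('stop outer top',[(168+edge(g[168:181,u],1)[0],u) for u in range(298,348)],.102,'y')
rep('stop inner top',[(180+edge(g[180:190,u],-1)[0],u) for u in range(298,348)],.104,'y')
E
python3 - <<'E'
import cv2
im=cv2.imread('pics/w1.png')[150:340,260:390]; cv2.imwrite('pics/w1z.png',cv2.resize(im,None,fx=3,fy=3,interpolation=cv2.INTER_CUBIC))
E
```

```text
left slope 0.0305 off 0.1577 92 / 92 rms 0.00012
right slope 0.064 off 0.2488 14 / 14 rms 0.00021
front slope -0.0307 off 0.4205 70 / 70 rms 0.00027
stop outer top slope -0.042 off 0.4203 50 / 50 rms 0.00011
stop inner top slope -0.0302 off 0.4277 50 / 50 rms 0.00011
```

View pics/w1z.png

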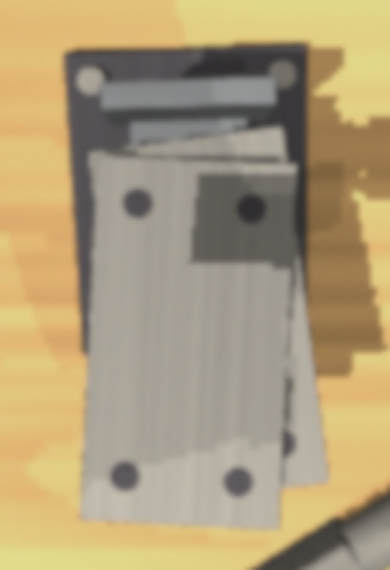

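The crop shows plate_b on top, with plate_a rotated the other way beneath it. The base's edges give the rest's yaw cleanly at about 0.0305 rad.

```bash
python3 - <<'E'
import rig; print([ (n,getattr(rig,n)) for n in dir(rig) if not n.startswith('_') and not callable(getattr(rig,n))])
try: print(rig.tcp_to_tips)
except Exception as e: print(e)
from h import *
print(get_state()['qpos'],inc([.4975,-.1004,.10]))
E
```

```text
[('tcp_to_tips', 0.008)]
0.008
[ 2.70652142e-01 -1.06810531e-02  9.82873078e-02  1.68022226e+00
  6.02414431e-04  2.72370562e-01] [-0.03992223 -0.29715811  0.16848461]
```

Emit:
servo_tool --increments "-0.01 -0.06 0 -0.07 0.085; -0.02 -0.12 0.03 -0.138 0.085; -0.03 -0.18 0.07 -0.138 0.085; -0.04 -0.24 0.11 -0.138 0.08; -0.04 -0.297 0.138 -0.138 0.075"

```text
time: 2.28
ee_pos: [0.4971, -0.0768, 0.1423]
orientation: [-0.22, 3.133, 0.001]
force: [1.3, -0.1, 0.3]
opening: 0.882
finger_force: 0.0
```

Emit:
servo_tool --increments "0 0 0 0 0.073; 0 0 0 0 0.073; 0 0 0 0 0.073"

```text
time: 2.65
ee_pos: [0.4979, -0.0756, 0.1447]
orientation: [-0.218, 3.132, -0.001]
force: [-0.1, -0.4, -0.0]
opening: 0.857
finger_force: 0.0
```

```bash
python3 - <<'E'
from h import *
np.set_printoptions(precision=4,suppress=True)
s=get_state();print(s['time'],s['ee_pos'],yaw(),s['opening'],s['force'])
im,d=get_image('wrist'); save('w2.png',im)
P,v,u=cloud('wrist',d); g=im[v,u].astype(int)
m=(abs(P[:,0]-.5)<.09)&(P[:,1]<-.04)&(P[:,1]>-.17)&(P[:,2]>.003)&(P[:,2]<.010)&(g.max(1)-g.min(1)<40)
print('c',m.sum(),cv2.minAreaRect(P[m,:2].astype(np.float32)*1000))
for y in (.45,.47,.49,.51,.53,.55):
    k=m&(abs(P[:,0]-y)<.001); 
    if k.any(): print(y,P[k,1].min(),P[k,1].max())
# finger points
k=(P[:,2]>.02)&(P[:,2]<.2); Q=P[k]-s['ee_pos']; print('finger lowest',np.percentile(Q[:,2],[0,1,5,20]), 'y',[Q[Q[:,1]<0,1].max(),Q[Q[:,1]>0,1].min()])
E
```

```text
2.65 [ 0.4979 -0.0756  0.1447] -3.002299322837894 0.8571324742179702 [-0.0983 -0.3571 -0.045 ]
c 9797 ((499.293212890625, -105.0305404663086), (109.401611328125, 59.626461029052734), 7.149196624755859)
0.45 -0.14029256491290856 -0.0817059887106204
0.47 -0.13824602394015323 -0.07893559168512614
0.49 -0.136069322717071 -0.0762213070802793
0.51 -0.13378850763637468 -0.07414211287021946
0.53 -0.13049054501592341 -0.07138069439774886
0.55 -0.1279384653190633 -0.07041473391120012
finger lowest [-0.1247 -0.1224 -0.113   0.0152] y [np.float64(-0.03292640603805401), np.float64(0.02964166949660911)]
```

View pics/w2.png

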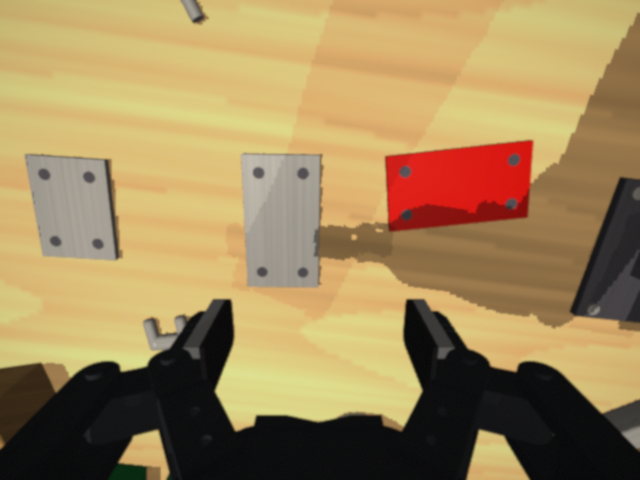

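plate_c lies flat at rows 153–287, columns 242–322, with the fingers still off to its +y side. I'll centre on it and descend.

```bash
python3 - <<'E'
from h import *
print(inc([.499,-.1052,.02]))
E
```

```text
[ 0.00333655 -0.02926221  0.12466275]
```

Emit:
servo_tool --increments "0.003 -0.029 0.02 0.017 0.073; 0.003 -0.029 0.06 0.017 0.073; 0.003 -0.029 0.10 0.017 0.073; 0.003 -0.029 0.125 0.017 0.073; 0.003 -0.029 0.125 0.017 0.073"

```text
time: 3.32
ee_pos: [0.4964, -0.1047, 0.0165]
orientation: [0.19, -3.132, -0.003]
force: [-0.4, 0.1, -0.6]
opening: 0.854
finger_force: 0.0
```

```bash
python3 - <<'E'
from h import *
np.set_printoptions(precision=4,suppress=True)
s=get_state();print(s['time'],s['ee_pos'],yaw(),s['opening'],s['force'],inc([.499,-.1052,.005]))
im,d=get_image('wrist'); 
P,v,u=cloud('wrist',d)
T=R.from_rotvec(s['orientation']).as_matrix(); q=(P-s['ee_pos'])@T
# finger: lower tip depth in tool frame
for sg in(-1,1):
    k=(q[:,1]*sg>.025)&(q[:,1]*sg<.06)&(abs(q[:,0])<.012)&(P[:,2]>.009)
    print(sg,k.sum(),np.percentile(q[k,2],[90,99,100]),(q[k,1]*sg).min(),q[k,0].min(),q[k,0].max())
E
```

```text
3.325 [ 0.4964 -0.1047  0.0165] -3.0204441789600383 0.8536318356553692 [-0.4103  0.1123 -0.5655] [-0.0026 -0.0009  0.0114]
-1 12996 [-0.0228 -0.0062 -0.0012] 0.027826376925878017 -0.011999070967601513 0.011992325665591538
1 13926 [-0.0239 -0.0063 -0.0015] 0.02599941560765107 -0.011999259786144127 0.011994912148852978
```

Emit:
servo_tool --increments "-0.0025 -0.001 0.006 0 0.073; -0.0025 -0.001 0.009 0 0.073; -0.0025 -0.001 0.009 0 0.073"

```text
time: 3.75
ee_pos: [0.501, -0.1072, 0.0097]
orientation: [-0.187, 3.135, -0.0]
force: [-0.1, -0.2, -0.6]
opening: 0.854
finger_force: 0.0
```

Emit:
servo_tool --increments "0 0 0.003 0 0.073; 0 0 0.0055 0 0.073; 0 0 0.0055 0 0.073"

```text
time: 4.12
ee_pos: [0.5003, -0.1071, 0.0033]
orientation: [0.187, -3.135, -0.0]
force: [-1.1, 0.3, -0.0]
opening: 0.857
finger_force: 0.0
```

```bash
python3 - <<'E'
from h import *
np.set_printoptions(precision=4,suppress=True)
for i in range(4):
    s=get_state();print(s['time'],s['ee_pos'],yaw(),s['opening'],s['force'],s['qvel'])
    im,d=get_image('wrist')
P,v,u=cloud('wrist',d)
T=R.from_rotvec(s['orientation']).as_matrix(); q=(P-s['ee_pos'])@T
g=im[v,u].astype(int)
k=(abs(q[:,0])<.07)&(P[:,2]>.003)&(P[:,2]<.0085)&(g.max(1)-g.min(1)<40)&(abs(q[:,1])<.045)
print(cv2.minAreaRect(q[k][:,:2].astype(np.float32)*1000))
for sg in(-1,1):
    k=(q[:,1]*sg>.025)&(q[:,1]*sg<.06)&(abs(q[:,0])<.012)&(P[:,2]>.009)
    print(sg,np.percentile(P[k,2],[0,1,10]),(q[k,1]*sg).min())
E
```

```text
4.125 [ 0.5003 -0.1071  0.0033] -3.0224939122809773 0.8566118844335261 [-1.1302  0.2723 -0.0382] [-0.0011 -0.003   0.0042  0.0006 -0.0027 -0.0005]
4.175 [ 0.5004 -0.1071  0.0034] -3.022496809782527 0.8535457467047125 [-0.262  -0.1951  0.276 ] [-0.0008 -0.0015  0.004   0.0012  0.0008  0.0012]
4.225 [ 0.5005 -0.1071  0.0036] -3.0224524283968957 0.8576387532406499 [-0.337   0.1869  0.2257] [ 0.     -0.0024  0.0025  0.0005 -0.0004  0.0012]
4.275 [ 0.5006 -0.1072  0.0037] -3.0224663940833767 0.8538909712603945 [ 0.4114  0.1761 -0.6502] [-0.0019 -0.0004  0.0017 -0.0008  0.0011 -0.0003]
((0.6404037475585938, 0.05635833740234375), (85.31719207763672, 110.23966979980469), 89.6904525756836)
-1 [0.009  0.0113 0.0263] 0.027448114954435707
1 [0.009  0.0114 0.0263] 0.027735197756068815
```

Emit:
servo_tool --increments "0 0 0 0 0.05; 0 0 0 0 0.05; 0 0 0 0 0.05; 0 0 0 0 0.05" --grip_force 30

```text
time: 4.82
ee_pos: [0.5009, -0.1068, 0.0042]
orientation: [-0.188, 3.135, 0.001]
force: [-1.7, 3.0, 5.9]
opening: 0.686
finger_force: 33.4
```

Emit:
servo_tool --increments "0 0 -0.02 0 0.05; 0 0 -0.05 0 0.05; 0 0 -0.10 0 0.05; 0 0 -0.15 0 0.05; 0 0 -0.17 0 0.05"

```text
time: 5.45
ee_pos: [0.5019, -0.1082, 0.1762]
orientation: [-0.186, 3.133, -0.005]
force: [0.6, 0.5, -3.1]
opening: 0.689
finger_force: 33.8
```

```bash
python3 - <<'E'
from h import *
np.set_printoptions(precision=4,suppress=True)
s=get_state();print(s['time'],s['ee_pos'],yaw(),s['opening'],s['force'],s['finger_force'],s['qpos'])
im,d=get_image('wrist'); save('w3.png',im)
P,v,u=cloud('wrist',d)
T=R.from_rotvec(s['orientation']).as_matrix(); q=(P-s['ee_pos'])@T
g=im[v,u].astype(int)
k=(abs(q[:,0])<.07)&(abs(q[:,2])<.03)&(g.max(1)-g.min(1)<40)&(abs(q[:,1])<.026)
Q=q[k]; print(k.sum(),Q.min(0),Q.max(0),np.polyfit(Q[:,0],Q[:,2],1))
E
```

```text
5.45 [ 0.5019 -0.1082  0.1762] -3.0227048311421414 0.6887443340545651 [ 0.5581  0.4525 -3.1226] 33.80743324756622 [-0.3422  0.0079 -0.0671  1.4915 -0.0015 -0.4611]
28678 [-0.0555 -0.026  -0.0049] [0.0553 0.026  0.0017] [ 0.0016 -0.0028]
```

```bash
cat >> h.py <<'E'
B,O=bedframe(.0305,[.436,.201,.075])
def bed(x,y,z): return O+np.array([x,y,z])@B
E
python3 - <<'E'
from h import *
t=bed(.060,0,.012); print(t,inc(t+[0,0,.05]))
E
```

```text
[0.48974894 0.20263985 0.10419525] [-0.02403797  0.31052264  0.02258326]
```

Emit:
servo_tool --increments "-0.004 0.05 0 0.03 0.05; -0.008 0.11 0 0.06 0.05; -0.013 0.17 0 0.0885 0.05; -0.018 0.23 0 0.0885 0.05; -0.022 0.29 0.005 0.0885 0.05"

```text
time: 6.12
ee_pos: [0.4875, 0.1847, 0.1667]
orientation: [0.047, -3.14, 0.003]
force: [2.1, -0.4, -4.1]
opening: 0.686
finger_force: 33.9
```

Emit:
servo_tool --increments "0 0 0 0 0.05; 0 0 0 0 0.05"

```text
time: 6.38
ee_pos: [0.4872, 0.1829, 0.1667]
orientation: [0.049, -3.138, 0.003]
force: [-0.8, -0.1, -2.3]
opening: 0.688
finger_force: 34.1
```

```bash
python3 - <<'E'
from h import *
np.set_printoptions(precision=4,suppress=True)
s=get_state();t=bed(.060,0,.012); print(s['time'],s['ee_pos'],yaw()%6.2832-3.1416,s['opening'],s['force'],inc(t+[0,0,.03]))
E
```

```text
6.375 [0.4872 0.1829 0.1667] 0.03149710103831049 0.6877993796683742 [-0.7985 -0.0732 -2.33  ] [-0.0033  0.0197  0.0324]
```

Emit:
servo_tool --increments "-0.003 0.02 0.015 0 0.05; -0.003 0.02 0.032 0 0.05; -0.003 0.02 0.037 0 0.05" --grip_force 20

```text
time: 6.75
ee_pos: [0.489, 0.2023, 0.1289]
orientation: [0.046, -3.137, 0.003]
force: [-0.8, -0.4, -3.6]
opening: 0.689
finger_force: 34.1
```

Emit:
servo_tool --increments "0 0 0.003 0 0.05; 0 0 0.006 0 0.05; 0 0 0.009 0 0.05; 0 0 0.009 0 0.05"

```text
time: 7.25
ee_pos: [0.4909, 0.2034, 0.1234]
orientation: [-0.048, 3.14, -0.0]
force: [-0.5, -0.8, -1.2]
opening: 0.689
finger_force: 34.3
```

```bash
python3 - <<'E'
from h import *
np.set_printoptions(precision=4,suppress=True)
s=get_state();t=bed(.060,0,.012); print(s['time'],s['ee_pos'],s['opening'],s['force'],inc(t))
im,d=get_image('wrist'); save('w4.png',im)
P,v,u=cloud('wrist',d); q=(P-O)@B.T
T=R.from_rotvec(s['orientation']).as_matrix(); p=(P-s['ee_pos'])@T
k=(abs(p[:,0])<.06)&(abs(p[:,1])<.024)&(abs(p[:,2])<.03)
Q=q[k]; A=np.polyfit(Q[:,0],Q[:,2],1); print(k.sum(),A,Q[:,0].min(),Q[:,0].max(),np.percentile(Q[:,2],[5,50,95]))
E
```

```text
7.25 [0.4909 0.2034 0.1234] 0.6888980783784944 [-0.4884 -0.766  -1.1671] [ 0.0012 -0.0007  0.0192]
26968 [-0.2675  0.0488] 0.0028380748702547514 0.12220907272096054 [0.0187 0.0339 0.0456]
```

Emit:
servo_tool --increments "0 0 0.003 0 0.055; 0 0 0.006 0 0.055; 0 0 0.006 0 0.055" --grip_force 20

```text
time: 7.68
ee_pos: [0.4904, 0.2035, 0.1168]
orientation: [-0.048, 3.141, -0.0]
force: [-1.3, -1.0, 3.3]
opening: 0.686
finger_force: 34.6
```

```bash
cat > tilt.py <<'E'
from h import *
np.set_printoptions(precision=4,suppress=True)
s=get_state();t=bed(.060,0,.012); print(s['time'],s['ee_pos'],s['opening'],s['force'],s['finger_force'],inc(t))
im,d=get_image('wrist')
P,v,u=cloud('wrist',d); q=(P-O)@B.T
T=R.from_rotvec(s['orientation']).as_matrix(); p=(P-s['ee_pos'])@T
k=(abs(p[:,0])<.06)&(abs(p[:,1])<.024)&(abs(p[:,2])<.03)&(q[:,2]>.013)
Q=q[k]; A=np.polyfit(Q[:,0],Q[:,2],1); print(k.sum(),A,Q[:,0].min(),Q[:,0].max(),np.percentile(Q[:,2],[5,50,95]))
E
python3 tilt.py
```

```text
7.675 [0.4904 0.2035 0.1168] 0.6861987463866562 [-1.3453 -0.9722  3.3239] 34.58996772766113 [ 0.0007 -0.0008  0.0126]
26974 [-0.1454  0.0341] 0.0026950664759537455 0.11281808149535787 [0.0181 0.0262 0.0333]
```

Emit:
servo_tool --increments "0 0 0.003 0 0.055; 0 0 0.006 0 0.055; 0 0 0.006 0 0.055"

```text
time: 8.1
ee_pos: [0.4904, 0.2035, 0.1102]
orientation: [0.048, -3.141, 0.0]
force: [-1.7, -1.3, 2.5]
opening: 0.688
finger_force: 34.0
```

```bash
python3 tilt.py
```

```text
8.1 [0.4904 0.2035 0.1102] 0.6877010373033214 [-1.685  -1.3071  2.4747] 33.97114455699921 [ 0.0007 -0.0008  0.006 ]
26585 [-0.0427  0.0212] 0.0024463193624916584 0.10825341623570679 [0.0166 0.0188 0.021 ]
```

Emit:
servo_tool --increments "0 0 0.001 0 0.065; 0 0 0.001 0 0.07; 0 0 0.001 0 0.08; 0 0 -0.003 0 0.085; 0 0 -0.005 0 0.085"

```text
time: 8.78
ee_pos: [0.4907, 0.2036, 0.1162]
orientation: [-0.048, 3.141, 0.0]
force: [0.3, 0.6, 0.6]
opening: 0.997
finger_force: 0.0
```

Emit:
servo_tool --increments "0 0 -0.03 0 0.085; 0 0 -0.08 0 0.085; 0 0 -0.12 0 0.085; 0.02 0 -0.14 0 0.085; 0.02 0 -0.14 0 0.085"

```text
time: 9.4
ee_pos: [0.4711, 0.2034, 0.2587]
orientation: [-0.049, 3.136, 0.002]
force: [0.3, 0.1, -0.3]
opening: 0.992
finger_force: 0.0
```

```bash
cat > look.py <<'E'
from h import *
import sys
np.set_printoptions(precision=4,suppress=True)
s=get_state(); print(s['time'],s['ee_pos'],yaw(s)%6.2832-3.1416,s['opening'],s['force'])
im,d=get_image('wrist'); save(sys.argv[1],im)
P,v,u=cloud('wrist',d); q=(P-O)@B.T
k=(q[:,0]>-.001)&(q[:,0]<.135)&(abs(q[:,1])<.05)&(q[:,2]>-.004)&(q[:,2]<.024)&(P[:,2]>.072)
print(np.histogram(q[k,2],bins=np.arange(-.004,.026,.002))[0])
for n,lo,hi in(('bed',-.003,.003),('a',.0038,.0082),('b',.0098,.0142),('c',.0158,.022)):
    w=k&(q[:,2]>lo)&(q[:,2]<hi)
    if w.sum()<5: print(n,w.sum()); continue
    Q=q[w]; print(n,w.sum(),Q[:,:2].min(0),Q[:,:2].max(0),cv2.minAreaRect(Q[:,:2].astype(np.float32)*1000))
    if w.sum()>1500: print(np.linalg.lstsq(np.c_[Q[:,:2],np.ones(len(Q))],Q[:,2],rcond=None)[0])
# end profile along the midline
for y in(-.02,0,.02):
    print(y,[tuple(np.round(1e3*q[w].mean(0)[[0,2]],1)) for r in range(479) for w in [k&(v==r)&(abs(q[:,1]-y)<.002)] if w.sum()>2 and q[w,0].mean()<.014])
E
python3 look.py w5.png
python3 -c "
import cv2
im=cv2.imread('pics/w5.png')[140:400,210:430]; cv2.imwrite('pics/w5z.png',cv2.resize(im,None,fx=2.3,fy=2.3,interpolation=cv2.INTER_CUBIC))"
```

```text
9.4 [0.4711 0.2034 0.2587] 0.03118248978481919 0.9923164514930705 [ 0.2602  0.1083 -0.3422]
[  63    6   50  109    8  463 1075   34 2256 6756  189   27    9   40]
bed 162 [ 0.0018 -0.0341] [0.1151 0.0348] ((58.86628723144531, -0.08927536010742188), (120.67529296875, 56.515296936035156), 7.956396102905273)
a 598 [ 0.0016 -0.0406] [0.1269 0.0345] ((63.27434539794922, 0.991424560546875), (74.46780395507812, 124.6283187866211), 85.5155258178711)
b 3238 [ 0.0017 -0.0376] [0.1244 0.031 ] ((63.05715560913086, -3.1680870056152344), (68.53517150878906, 122.65828704833984), 89.7281723022461)
[-0.0009  0.0054  0.0137]
c 403 [ 0.0018 -0.0283] [0.1146 0.0306] ((58.19346618652344, 1.1517772674560547), (58.93582534790039, 112.86212921142578), 89.93916320800781)
-0.02 [(np.float64(2.0), np.float64(22.5)), (np.float64(1.9), np.float64(17.6)), (np.float64(2.0), np.float64(12.8)), (np.float64(1.9), np.float64(7.1)), (np.float64(1.9), np.float64(2.0)), (np.float64(2.8), np.float64(-3.3)), (np.float64(6.5), np.float64(14.7)), (np.float64(7.3), np.float64(14.5)), (np.float64(8.2), np.float64(14.8)), (np.
[... 608 characters left out ...]
), np.float64(14.3)), (np.float64(10.7), np.float64(14.4)), (np.float64(11.6), np.float64(14.8)), (np.float64(12.4), np.float64(14.8)), (np.float64(13.2), np.float64(14.5))]
0.02 [(np.float64(2.1), np.float64(18.4)), (np.float64(2.1), np.float64(13.3)), (np.float64(2.2), np.float64(9.1)), (np.float64(2.0), np.float64(2.5)), (np.float64(2.1), np.float64(-2.4)), (np.float64(6.5), np.float64(14.4)), (np.float64(7.4), np.float64(15.0)), (np.float64(8.2), np.float64(14.4)), (np.float64(9.1), np.float64(14.8)), (np.float64(10.0), np.float64(15.3)), (np.float64(10.7), np.float64(14.6)), (np.float64(11.6), np.float64(14.8)), (np.float64(12.4), np.float64(14.6)), (np.float64(13.3), np.float64(14.6))]
```

View pics/w5z.png

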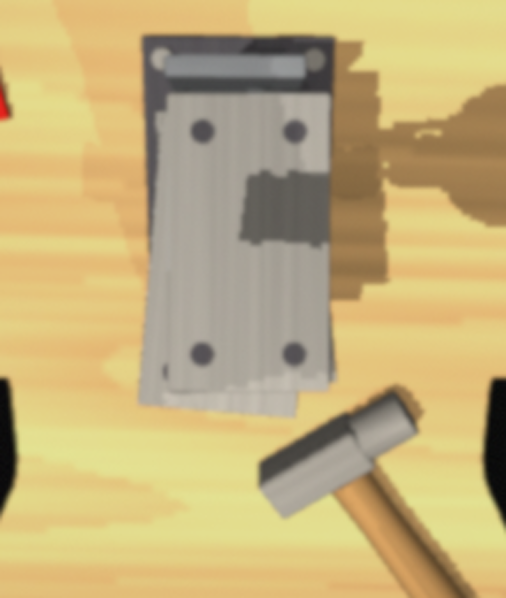

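The crop shows plate_c laid straight on the pile. plate_b sticks out at the upper left, and plate_a a little at the upper right. The rest looks offset from the plate, and the arm was still settling in the earlier picture, so I'll measure again with it still.

Emit:
servo_tool --increments "0 0 0 0 0.085; 0 0 0 0 0.085; 0 0 0 0 0.085"

```text
time: 9.82
ee_pos: [0.4702, 0.2027, 0.2545]
orientation: [0.048, -3.139, 0.001]
force: [-0.6, -0.1, 0.3]
opening: 0.991
finger_force: 0.0
```

```bash
cat > meas.py <<'E'
from h import *
s=get_state(); c=camera_model('wrist'); im,d=get_image('wrist'); print(s['time'],s['ee_pos'],yaw(s)%6.2832-3.1416,abs(s['qvel']).max())
save('w6.png',im); np.savez('w6.npz',im=im,d=d,rvec=c['rvec'],tvec=c['tvec'])
g=cv2.GaussianBlur(cv2.cvtColor(im,cv2.COLOR_RGB2GRAY),(3,3),0).astype(float)
r=R.from_rotvec(np.ravel(c['rvec'])).as_matrix(); t=np.ravel(c['tvec'])
def back(v,u,h):
    ray=r.T@np.array([(u-c['cx'])/c['fx'],(v-c['cy'])/c['fy'],1]); o=-r.T@t; return (o+ray*(h-o[2])/ray[2])[:2]
def edge(line,sign):
    dd=sign*np.diff(line); i=np.argmax(dd)
    if 0<i<len(dd)-1:
        a,b,e=dd[i-1:i+2]; i=i+.5*(a-e)/(a-2*b+e+1e-9)
    return i+.5
def rep(n,pts,h,ax):
    X=np.array([back(*p,h) for p in pts]); i,j=(0,1) if ax=='x' else (1,0); w=np.ones(len(X),bool)
    for _ in range(8):
        k=np.polyfit(X[w,i]-(.48 if i==0 else .2),X[w,j],1); e=X[:,j]-np.polyval(k,X[:,i]-(.48 if i==0 else .2)); w=abs(e)<max(.0006,1.5*np.median(abs(e)))
    print(n,'slope',k[0].round(4),'off',k[1].round(4),w.sum(),'/',len(X),'rms',e[w].std().round(5))
# crop coords: col=210+c/2.3,row=140+r/2.3
rep('left',[(v,262+edge(g[v,262:280],-1)) for v in range(160,215)],.008,'x')
rep('right',[(v,348+edge(g[v,348:362],1)) for v in range(158,178)],.008,'x')
rep('front',[(148+edge(g[148:161,u],-1),u) for u in range(280,320)],.008,'y')
rep('stop outer',[(157+edge(g[157:168,u],1),u) for u in range(288,338)],.102,'y')
rep('stop inner',[(168+edge(g[168:177,u],-1),u) for u in range(288,338)],.104,'y')
for v in (167,169,170): print('stop ends y',back(v,276+edge(g[v,276:290],1),.1035)[1],back(v,335+edge(g[v,335:352],-1),.1035)[1])
rep('c left',[(v,276+edge(g[v,276:290],1)) for v in range(195,235)],.115,'x')
rep('c right',[(v,345+edge(g[v,345:360],1)) for v in range(240,290)],.12,'x')
P,v,u=cloud('wrist',d); 
m=(v>195)&(v<300)&(u>290)&(u<345); A=np.linalg.lstsq(np.c_[P[m,:2]-[.48,.2],np.ones(m.sum())],P[m,2],rcond=None)[0]; print('c plane',A)
z=np.load('top0.npz'); P,v,u=cloud('top',z['d']); gg=z['im'].astype(int)[v,u].sum(1)
m=(gg<260)&(abs(P[:,2]-.008)<.006)&(abs(P[:,0]-.47)<.1)&(abs(P[:,1]-.2)<.06); Q=P[m]
print('top base',m.sum(),np.percentile(Q,[1,99],axis=0))
E
python3 meas.py
```

```text
9.825 [0.47019935 0.20272057 0.25451553] 0.030531457807953633 0.007067525196825014
left slope 0.028 off 0.1539 55 / 55 rms 0.00011
right slope -0.0084 off 0.2417 20 / 20 rms 0.00016
front slope -0.0188 off 0.4235 40 / 40 rms 8e-05
stop outer slope -0.0301 off 0.4228 50 / 50 rms 0.0
stop inner slope -0.0301 off 0.4297 50 / 50 rms 0.0
stop ends y 0.16830145839968763 0.22705330949248909
stop ends y 0.16829303889527764 0.22104647710449765
stop ends y 0.16828881854950503 0.2210865055386379
c left slope -0.0642 off 0.1698 32 / 40 rms 0.00015
c right slope 0.1429 off 0.2282 50 / 50 rms 0.00374
c plane [0.30798001 0.00950545 0.10594639]
top base 866 [[0.42442701 0.15203857 0.00253396]
 [0.54307855 0.25514481 0.01286635]]
```

```bash
sed -i 's/\[.436,.201,.075\]/[.4385,.1977,.075]/' h.py; python3 - <<'E'
from h import *
print(B.round(4))
t=bed(.060,0,.009); print(t,inc([t[0],t[1],.14]),inc([t[0],t[1],.088]))
E
```

```text
[[ 0.9549  0.0291  0.2955]
 [-0.0305  0.9995  0.    ]
 [-0.2954 -0.009   0.9553]]
[0.49313509 0.19936689 0.10132924] [-0.02293266 -0.00405494  0.11474742] [-0.0230126  -0.00403316  0.16674736]
```

Emit:
servo_tool --increments "-0.023 -0.004 0.03 0 0.085; -0.023 -0.004 0.08 0 0.085; -0.023 -0.004 0.11 0 0.085; -0.023 -0.004 0.12 0 0.085; -0.023 -0.004 0.12 0 0.085"

```text
time: 10.5
ee_pos: [0.4933, 0.1995, 0.1355]
orientation: [0.048, -3.14, 0.0]
force: [-0.7, -0.2, -0.0]
opening: 0.993
finger_force: 0.0
```

Emit:
servo_tool --increments "0 0 0.01 0 0.085; 0 0 0.02 0 0.085; 0 0 0.035 0 0.085; 0 0 0.046 0 0.085; 0 0 0.046 0 0.085"

```text
time: 11.12
ee_pos: [0.4922, 0.1993, 0.0878]
orientation: [0.048, -3.138, 0.001]
force: [-0.6, -0.0, -0.1]
opening: 0.996
finger_force: 0.0
```

Clear around the pile with no contact force. Squeezing slowly.

Emit:
servo_tool --increments "0 0 0 0 0.078; 0 0 0 0 0.074; 0 0 0 0 0.070; 0 0 0 0 0.067; 0 0 0 0 0.064" --grip_force 20

```text
time: 11.75
ee_pos: [0.4939, 0.2012, 0.0912]
orientation: [-0.049, 3.14, 0.006]
force: [-3.0, 4.0, 5.5]
opening: 0.75
finger_force: 9.3
```

Emit:
servo_tool --increments "0 0 0 0 0.062; 0 0 0 0 0.060; 0 0 0 0 0.058; 0 0 0 0 0.058; 0 0 0 0 0.058" --grip_force 20

```text
time: 12.38
ee_pos: [0.4939, 0.2024, 0.092]
orientation: [-0.051, 3.139, 0.01]
force: [-3.0, 6.0, 6.8]
opening: 0.712
finger_force: 20.4
```

```bash
python3 - <<'E'
from h import *
s=get_state(); print(s)
c=camera_model('wrist'); im,d=get_image('wrist'); cv2.imwrite('pics/w7.png',cv2.cvtColor(im,cv2.COLOR_RGB2BGR))
E
```

```text
{'time': 12.375, 'qpos': array([ 0.2601536 ,  0.08535942, -0.15506181,  1.32692719,  0.00550032,
        0.2274346 ]), 'qvel': array([-0.00131743, -0.0005862 ,  0.00095671,  0.00266753, -0.00119299,
       -0.00018283]), 'joint_efforts': array([ -3.94208416, -30.90747714,  28.4685874 ,  -0.61602317,
        -1.98316455,   0.06169309]), 'ee_pos': array([0.49389082, 0.20244547, 0.09195885]), 'orientation': array([-0.05137422,  3.13913912,  0.00968548]), 'force': array([-2.99850648,  6.00557484,  6.83692026]), 'torque': array([1.21557709, 0.63057631, 0.03171545]), 'finger_force': 20.35414941374256, 'opening': 0.7120635249153034}
```

View pics/w7.png

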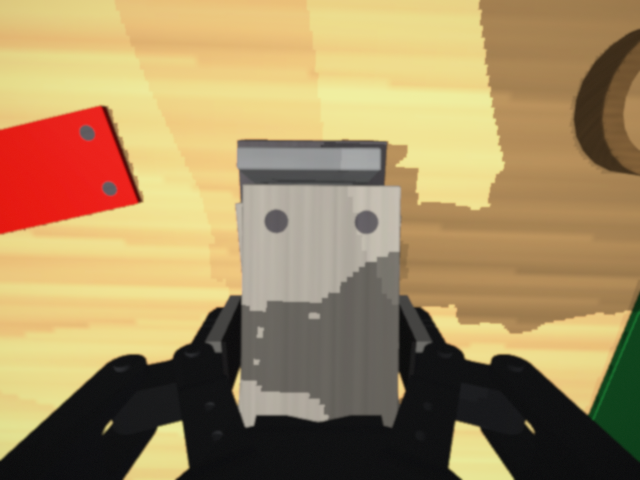

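The wrist view shows the stop centred at column 311, while plate_c spans 243–400 (centre 321), so the pile is about 3 mm too far to +y. I'll drag it gently downhill and −y while holding it.

Emit:
servo_tool --increments "0.002 -0.002 0.0005 0 0.058; 0.005 -0.004 0.0015 0 0.058; 0.008 -0.005 0.0025 0 0.058; 0.011 -0.006 0.0035 0 0.058; 0.014 -0.006 0.004 0 0.058"

```text
time: 13.05
ee_pos: [0.4897, 0.1973, 0.0908]
orientation: [-0.047, 3.118, 0.015]
force: [16.1, 6.4, 0.5]
opening: 0.714
finger_force: 20.8
```

```bash
cat > q.py <<'E'
from h import *
np.set_printoptions(precision=4,suppress=True)
s=get_state(); c=camera_model('wrist'); im,d=get_image('wrist')
q=(s['ee_pos']-O)@B.T
print(s['time'],'tcp in bed mm',q*1e3,'yaw',yaw(s)%6.2832-3.1416,'op',s['opening']*85.4,'F',s['force'],s['finger_force'])
np.savez('q.npz',im=im,d=d)
P,v,u=cloud('wrist',d); p=(P-O)@B.T
# plates' low ends: per y column, first x where z is at each plate top
for y in (-.025,-.012,0,.012,.025):
    k=(abs(p[:,1]-y)<.0015)&(p[:,0]>-.014)&(p[:,0]<.02)&(p[:,2]>-.01)&(p[:,2]<.04)
    a=p[k][np.argsort(v[k])]; print(y,' '.join('%.0f:%.0f'%(1e3*i[0],1e3*i[2]) for i in a[::max(1,len(a)//22)]))
E
python3 q.py
```

```text
13.05 tcp in bed mm [53.5401 -1.9649  0.0179] yaw 0.030154427740975542 op 60.998232681460394 F [16.0956  6.4354  0.5141] 20.79953547567129
-0.025 -8:28 -6:28 -5:29 -3:29 -1:29 0:29 1:16 2:17 3:18 4:17 6:17 7:18 8:17 9:17 10:18 11:17 12:17 13:18 14:16 16:16 17:17 18:17 19:18
-0.012 -7:29 -6:28 -5:30 -4:29 -3:30 -2:30 -1:30 0:29 1:19 1:18 3:18 4:18 6:18 7:16 8:18 10:17 11:17 12:17 14:17 15:17 16:18 18:17 19:16
0 -7:29 -6:29 -5:29 -4:30 -3:30 -2:28 -1:29 1:30 0:17 1:17 3:16 4:17 6:17 7:18 8:18 10:17 11:17 12:16 14:17 15:16 16:18 18:18 19:18
0.012 -7:29 -6:29 -5:30 -4:29 -3:30 -1:28 -0:28 1:28 1:17 2:16 3:17 5:16 6:17 7:17 9:17 10:17 12:18 13:18 15:19 16:16 17:17 19:17 20:18
0.025 -7:27 -3:28 1:17 2:17 3:18 4:17 5:18 6:18 7:18 8:17 9:18 10:17 11:17 12:17 12:19 14:17 14:18 15:17 17:17 17:16 18:17 19:18
```

Emit:
servo_tool --increments "-0.005 0.002 -0.001 0 0.058; -0.010 0.004 -0.002 0 0.058; -0.010 0.004 -0.002 0 0.066; -0.010 0.004 -0.002 0 0.075; -0.010 0.004 -0.002 0 0.085"

```text
time: 13.72
ee_pos: [0.4893, 0.1973, 0.087]
orientation: [0.048, -3.14, 0.001]
force: [-0.2, 0.9, -0.1]
opening: 0.995
finger_force: 0.0
```

Emit:
servo_tool --increments "0 0 -0.01 0 0.085; 0 0 -0.06 0 0.085; 0 0 -0.12 0 0.085; 0.015 0 -0.165 0 0.085; 0.015 0 -0.165 0 0.085"

```text
time: 14.35
ee_pos: [0.4765, 0.1977, 0.2591]
orientation: [-0.049, 3.131, 0.004]
force: [1.2, -0.5, -0.2]
opening: 0.989
finger_force: 0.0
```

Emit:
servo_tool --increments "0 0 0 0 0.085; 0 0 0 0 0.085"

```text
time: 14.6
ee_pos: [0.4739, 0.1968, 0.2509]
orientation: [0.048, -3.138, 0.001]
force: [0.1, 0.0, -0.1]
opening: 0.996
finger_force: 0.0
```

```bash
python3 look.py w8.png | head -12
python3 -c "
import cv2
im=cv2.imread('pics/w8.png')[140:400,210:430]; cv2.imwrite('pics/w8z.png',cv2.resize(im,None,fx=2.3,fy=2.3,interpolation=cv2.INTER_CUBIC))"
```

```text
14.6 [0.4739 0.1968 0.2509] 0.030605765450975042 0.9964286625016786 [ 0.0991  0.0156 -0.0598]
[   0    0    0   18  118    8   97  505   28  898 8085  688    9   46]
bed 2
a 133 [ 0.005  -0.0348] [0.1098 0.0314] ((57.41412353515625, -2.372692108154297), (121.87125396728516, 21.07086181640625), 40.3250617980957)
b 568 [ 0.0104 -0.0351] [0.1189 0.0308] ((63.16124725341797, -2.5496292114257812), (59.977088928222656, 109.3346939086914), 86.3998794555664)
c 9160 [ 0.0002 -0.0319] [0.1109 0.0285] ((55.53648376464844, -1.7857856750488281), (59.846622467041016, 110.37015533447266), 89.46151733398438)
[-0.0019 -0.0011  0.0171]
-0.02 [(np.float64(0.5), np.float64(22.6)), (np.float64(0.6), np.float64(18.8)), (np.float64(1.1), np.float64(16.6)), (np.float64(2.0), np.float64(17.1)), (np.float64(2.7), np.float64(16.6)), (np.float64(3.7), np.float64(17.4)), (np.float64(4.5), np.float64(17.4)), (np.float64(5.3), np.float64(17.2)), (np.float64(6.1), np.float64(17.0)), (np.float64(7.0), np.float64(17.5)), (np.float64(7.8), np.float64(17.4)), (np.float64(8.6), np.float64(17.3)), (np.float64(9.4), np.fl
[... 854 characters left out ...]
.4), np.float64(16.7))]
0.02 [(np.float64(0.7), np.float64(23.5)), (np.float64(0.7), np.float64(19.1)), (np.float64(1.1), np.float64(16.8)), (np.float64(2.0), np.float64(17.0)), (np.float64(2.9), np.float64(17.3)), (np.float64(3.6), np.float64(17.1)), (np.float64(4.3), np.float64(16.4)), (np.float64(5.3), np.float64(17.5)), (np.float64(6.2), np.float64(17.6)), (np.float64(6.9), np.float64(16.9)), (np.float64(7.7), np.float64(17.0)), (np.float64(8.6), np.float64(17.1)), (np.float64(9.3), np.float64(16.7)), (np.float64(10.3), np.float64(17.3)), (np.float64(11.0), np.float64(16.5)), (np.float64(11.9), np.float64(17.1)), (np.float64(12.7), np.float64(17.2)), (np.float64(13.4), np.float64(16.2))]
```

View pics/w8z.png

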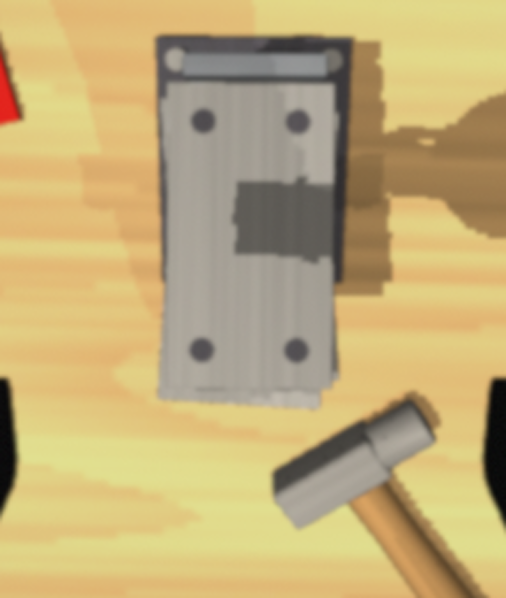

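plate_c is now straight and against the stop, about 1.5 mm to −y. plate_b is still rotated about −3.6° with its upper end sticking out. Next I'll squeeze the upper end.

```bash
python3 - <<'E'
from h import *
t=bed(.090,.0,.0); print(t,inc([t[0],t[1],.099]))
E
```

```text
[0.5244403  0.20032199 0.10159682] [-0.0511322   0.00213754  0.1515895 ]
```

Emit:
servo_tool --increments "-0.05 0.002 0.03 0 0.085; -0.05 0.002 0.08 0 0.085; -0.05 0.002 0.12 0 0.085; -0.05 0.002 0.145 0 0.085; -0.05 0.002 0.152 0 0.085"

```text
time: 15.28
ee_pos: [0.5219, 0.1998, 0.0967]
orientation: [0.048, -3.134, 0.003]
force: [-0.2, 0.4, 0.0]
opening: 0.995
finger_force: 0.0
```

Emit:
servo_tool --increments "0 0 0 0 0.080; 0 0 0 0 0.075; 0 0 0 0 0.070; 0 0 0 0 0.066; 0 0 0 0 0.063"

```text
time: 15.9
ee_pos: [0.5259, 0.1998, 0.1026]
orientation: [-0.047, 3.138, -0.002]
force: [0.8, -5.9, 5.4]
opening: 0.74
finger_force: 3.6
```

Emit:
servo_tool --increments "0 0 0 0 0.061; 0 0 0 0 0.059; 0 0 0 0 0.057; 0 0 0 0 0.056; 0 0 0 0 0.056"

```text
time: 16.52
ee_pos: [0.5259, 0.2007, 0.1031]
orientation: [-0.049, 3.137, 0.001]
force: [-1.3, -3.7, 7.0]
opening: 0.705
finger_force: 20.7
```

```bash
python3 q.py
```

```text
16.525 tcp in bed mm [91.8784  0.289   0.9659] yaw 0.03136747362794079 op 60.166425412861855 F [-1.2506 -3.6839  7.0292] 20.732214667077642
-0.025 -7:28 -5:29 -3:28 -2:28 0:28 1:25 1:19 2:17 3:17 5:17 6:17 7:18 8:17 9:17 10:17 11:18 12:16 14:18 15:17 16:18 17:17 18:18 19:17
-0.012 -6:30 -5:30 -4:30 -3:29 -2:29 -0:29 0:29 1:28 1:23 1:21 1:17 3:17 4:18 6:17 7:16 9:17 10:18 11:17 13:17 14:17 16:16 18:17 19:18
0 -6:29 -5:29 -4:29 -3:29 -1:30 -0:29 1:29 1:26 1:23 1:20 1:18 3:17 4:17 6:18 8:17 9:16 10:16 12:17 14:17 15:17 17:17 18:18 20:17
0.012 -6:29 -5:30 -4:30 -3:29 -1:30 -1:29 1:29 0:25 1:23 1:19 1:16 2:16 5:17 6:16 8:18 9:17 11:17 12:17 14:18 15:17 16:17 18:18 19:15
0.025 -7:28 -4:29 -2:29 -1:27 1:23 1:16 3:17 3:17 5:18 6:18 7:17 8:18 9:17 10:17 11:18 12:17 13:16 14:17 15:18 16:16 17:17 18:17 19:17
```

Emit:
servo_tool --increments "0 0 0 0 0.066; 0 0 0 0 0.075; 0 0 0 0 0.085; 0 0 0 0 0.085; 0.02 0 0.005 0 0.085"

```text
time: 17.2
ee_pos: [0.5056, 0.2001, 0.096]
orientation: [-0.047, 3.14, 0.001]
force: [-0.6, 0.2, -0.3]
opening: 0.993
finger_force: 0.0
```

Emit:
servo_tool --increments "0.015 0.001 0.004 0 0.085; 0.03 0.001 0.009 0 0.085; 0.044 0.001 0.013 0 0.085; 0.044 0.001 0.013 0 0.085"

```text
time: 17.7
ee_pos: [0.4594, 0.1996, 0.0821]
orientation: [0.049, -3.14, 0.0]
force: [0.2, -0.1, 0.2]
opening: 0.994
finger_force: 0.0
```

```bash
python3 q.py | head -1; python3 -c "
from h import *
t=bed(.024,0,0);print(inc([t[0],t[1],.080]))"
```

```text
17.7 tcp in bed mm [22.1224  1.2552  0.6027] yaw 0.03125778831340664 op 84.88356931078926 F [ 0.1542 -0.0526  0.2062] 0.0
[-0.00098928 -0.00128307  0.00256322]
```

Emit:
servo_tool --increments "0 -0.0015 0.0015 0 0.080; 0 -0.0015 0.0015 0 0.075; 0 -0.0015 0.0015 0 0.070; 0 -0.0015 0.0015 0 0.066; 0 -0.0015 0.0015 0 0.063"

```text
time: 18.38
ee_pos: [0.4607, 0.1966, 0.0818]
orientation: [-0.047, 3.141, -0.006]
force: [-1.3, -5.4, 3.8]
opening: 0.74
finger_force: 5.4
```

Emit:
servo_tool --increments "0 0 0 0 0.061; 0 0 0 0 0.059; 0 0 0 0 0.057; 0 0 0 0 0.056; 0 0 0 0 0.056"

```text
time: 19.0
ee_pos: [0.4604, 0.1959, 0.0825]
orientation: [0.047, -3.141, 0.008]
force: [-2.5, -7.0, 6.9]
opening: 0.699
finger_force: 21.6
```

```bash
python3 q.py | head -1
```

```text
19.0 tcp in bed mm [23.0256 -2.4224  0.7   ] yaw 0.029696124476020103 op 59.69620657781541 F [-2.4777 -6.9941  6.921 ] 21.56142096966505
```

Emit:
servo_tool --increments "0 0.002 0 0 0.056; 0 0.004 0 0 0.056; 0 0.004 0 0 0.056"

```text
time: 19.42
ee_pos: [0.46, 0.1981, 0.0823]
orientation: [0.044, -3.141, 0.014]
force: [-4.1, -11.0, 7.5]
opening: 0.698
finger_force: 19.9
```

```bash
python3 q.py | head -1
```

```text
19.425 tcp in bed mm [22.7448 -0.2155  0.6204] yaw 0.0277672874361512 op 59.576295552374134 F [ -4.0788 -10.9999   7.5444] 19.868365600705147
```

Emit:
servo_tool --increments "0 -0.002 0 0 0.056; 0 -0.004 0 0 0.056; 0 -0.004 0 0 0.064; 0 -0.004 0 0 0.075; 0 -0.004 0 0 0.085"

```text
time: 20.1
ee_pos: [0.4605, 0.1983, 0.0809]
orientation: [0.049, -3.141, -0.0]
force: [-0.1, -0.1, -0.5]
opening: 0.994
finger_force: 0.0
```

Emit:
servo_tool --increments "0 0.002 -0.02 0 0.085; 0 0.002 -0.07 0 0.085; -0.01 0.002 -0.12 0 0.085; -0.01 0.002 -0.165 0 0.085; -0.01 0.002 -0.165 0 0.085"

```text
time: 20.72
ee_pos: [0.4729, 0.2012, 0.2511]
orientation: [-0.048, 3.132, 0.004]
force: [-0.2, 0.2, 0.7]
opening: 0.994
finger_force: 0.0
```

Emit:
servo_tool --increments "0 0 0 0 0.085; 0 0 0 0 0.085"

```text
time: 20.98
ee_pos: [0.4695, 0.2002, 0.2441]
orientation: [0.048, -3.138, 0.001]
force: [0.2, -0.3, 0.8]
opening: 0.998
finger_force: 0.0
```

```bash
python3 look.py w9.png | head -8
python3 -c "
import cv2
im=cv2.imread('pics/w9.png')[140:400,210:430]; cv2.imwrite('pics/w9z.png',cv2.resize(im,None,fx=2.3,fy=2.3,interpolation=cv2.INTER_CUBIC))"
```

```text
20.975 [0.4695 0.2002 0.2441] 0.03079302994527433 0.9978268379884496 [ 0.1732 -0.2794  0.7786]
[   0    0    0    3    8    0   26  368   19  703 8419  896   37   24]
bed 0
a 8 [0.1028 0.0318] [0.1111 0.0319] ((106.99151611328125, 31.828468322753906), (0.07900839298963547, 8.285842895507812), 89.67697143554688)
b 396 [ 0.0003 -0.0293] [0.1167 0.0304] ((59.63201904296875, 2.728914260864258), (59.63689422607422, 116.45819091796875), 87.7445297241211)
c 9658 [ 0.0006 -0.0295] [0.1112 0.0299] ((55.88497543334961, 0.2127208709716797), (59.35417556762695, 110.63896942138672), 89.98353576660156)
[-0.0018 -0.0005  0.0172]
-0.02 [(np.float64(0.7), np.float64(21.2)), (np.float64(0.6), np.float64(15.7)), (np.float64(1.6), np.float64(17.0)), (np.float64(2.5), np.float64(17.4)), (np.float64(3.3), np.float64(17.4)), (np.float64(4.1), np.float64(17.1)), (np.float64(4.8), np.float64(16.8)), (np.float64(5.6), np.float64(16.8)), (np.float64(6.5), np.float64(17.2)), (np.float64(7.3), np.float64(17.1)), (np.float64(8.1), np.float64(17.2)), (np.float64(8.9), np.float64(17.3)), (np.float64(9.7), np.float64(17.1)), (np.float64(10.6), np.float64(17.5)), (np.float64(11.4), np.float64(17.3)), (np.float64(12.2), np.float64(17.5)), (np.float64(13.0), np.float64(17.6)), (np.float64(13.8), np.float64(17.2))]
```

View pics/w9z.png

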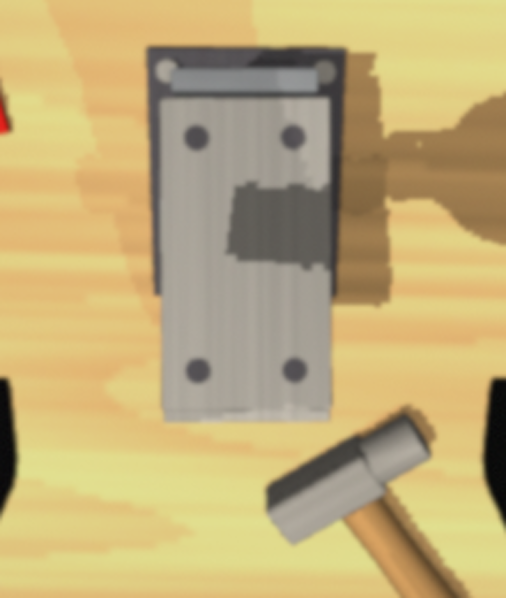

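plate_c is now straight, centred and at the stop, with its sides flush. plate_b still stands about 5 mm uphill (strip at rows 410–420). I'll tap the upper ends with closed fingers.

```bash
python3 - <<'E'
from h import *
h=.134; t=O+h*np.array([np.cos(.0305),np.sin(.0305),0]); print(inc([t[0],t[1],.106]))
E
```

```text
[-0.10343498 -0.0014608   0.13774625]
```

Emit:
servo_tool --increments "-0.05 -0.001 0 0 0; -0.103 -0.0015 0.01 0 0; -0.103 -0.0015 0.05 0 0; -0.103 -0.0015 0.09 0 0; -0.103 -0.0015 0.1 0 0"

```text
time: 21.65
ee_pos: [0.5704, 0.2013, 0.1407]
orientation: [0.048, -3.132, 0.003]
force: [-0.1, -0.2, -1.5]
opening: -0.002
finger_force: 0.0
```

Emit:
servo_tool --increments "0 0 0.02 0 0; 0 0 0.038 0 0; 0 0 0.038 0 0; 0 0 0.038 0 0"

```text
time: 22.15
ee_pos: [0.5739, 0.2022, 0.1092]
orientation: [-0.048, 3.14, 0.0]
force: [0.3, -0.0, 0.0]
opening: 0.001
finger_force: 0.0
```

```bash
cat > e.py <<'E'
from h import *
np.set_printoptions(precision=4,suppress=True)
s=get_state(); c=camera_model('wrist'); im,d=get_image('wrist')
D=s['ee_pos']-O; print(s['time'],'h',D@[np.cos(.0305),np.sin(.0305),0],'y',D@B[1],'tipz',s['ee_pos'][2]-.008,'F',s['force'],s['opening'])
E
python3 e.py
```

```text
22.15 h 0.13546432614049128 y 0.00035540121080659005 tipz 0.10119019963629905 F [ 0.3124 -0.0458  0.035 ] 0.0011243380823561732
```

Emit:
servo_tool --increments "0.005 0 0.001 0 0; 0.009 0 0.001 0 0; 0.012 0 0.001 0 0; 0.015 0 0.001 0 0; 0.0175 0 0.001 0 0"

```text
time: 22.82
ee_pos: [0.557, 0.2014, 0.1074]
orientation: [-0.048, 3.139, -0.0]
force: [4.7, 0.7, -1.4]
opening: 0.001
finger_force: 3.0
```

Emit:
servo_tool --increments "0.001 0 0 0 0; 0.002 0 0 0 0; 0.003 0 0 0 0; 0.003 0 0 0 0"

```text
time: 23.32
ee_pos: [0.5551, 0.2011, 0.1078]
orientation: [-0.047, 3.137, -0.001]
force: [6.8, -0.8, -1.9]
opening: -0.002
finger_force: 3.3
```

```bash
python3 e.py
```

```text
23.325 h 0.11665854021598336 y -0.0001092656105660221 tipz 0.09978130487313625 F [ 6.7569 -0.81   -1.8863] -0.0021257307384201446
```

Emit:
servo_tool --increments "0.0015 0 0 0 0; 0.003 0 0 0 0; 0.003 0 0 0 0"

```text
time: 23.75
ee_pos: [0.5545, 0.2009, 0.1091]
orientation: [-0.046, 3.131, -0.001]
force: [10.3, -2.1, -1.9]
opening: -0.001
finger_force: 5.0
```

```bash
python3 e.py
```

```text
23.75 h 0.11600876400862677 y -0.00038028064974915225 tipz 0.10108747195478035 F [10.3102 -2.067  -1.8885] -0.0010874438007522345
```

Emit:
servo_tool --increments "-0.006 0 0 0 0; -0.012 0 0 0 0; -0.012 0 -0.016 0 0; -0.012 0 -0.016 0 0; -0.012 0 -0.016 0 0"

```text
time: 24.42
ee_pos: [0.562, 0.2019, 0.1238]
orientation: [-0.049, 3.141, 0.0]
force: [-0.2, 0.2, 0.2]
opening: 0.001
finger_force: 0.0
```

```bash
python3 e.py
```

```text
24.425 h 0.12358440293066297 y 0.0004104971550125329 tipz 0.11575988081419039 F [-0.2286  0.2426  0.2367] 0.001371787603521818
```

Emit:
servo_tool --increments "0.004 0 0 0 0; 0.007 0 0 0 0; 0.009 0 0 0 0; 0.011 0 0 0 0; 0.011 0 0 0 0"

```text
time: 25.1
ee_pos: [0.5516, 0.2014, 0.1235]
orientation: [-0.048, 3.14, 0.0]
force: [4.4, 0.8, -1.1]
opening: -0.002
finger_force: 1.6
```

Emit:
servo_tool --increments "0.0015 0 0 0 0; 0.003 0 0 0 0; 0.003 0 0 0 0"

```text
time: 25.48
ee_pos: [0.5511, 0.2012, 0.1247]
orientation: [-0.047, 3.134, 0.0]
force: [7.6, -0.5, -1.0]
opening: -0.0
finger_force: 3.5
```

```bash
python3 e.py
```

```text
25.475 h 0.11261347258169899 y 6.323068506811644e-05 tipz 0.11672018219475494 F [ 7.6449 -0.4858 -1.0059] -0.00016478517924736473
```

Emit:
servo_tool --increments "-0.006 0 0 0 0; -0.012 0 0 0 0; -0.012 0 -0.05 0 0; 0.03 0 -0.1 0 0; 0.085 0 -0.125 0 0.04"

```text
time: 26.15
ee_pos: [0.4635, 0.1988, 0.2502]
orientation: [-0.047, 3.14, 0.001]
force: [-0.8, 1.5, 0.6]
opening: 0.204
finger_force: 0.0
```

Emit:
servo_tool --increments "0.005 0 0 0 0.085; 0.005 0 0 0 0.085; 0.005 0 0 0 0.085; 0.005 0 0 0 0.085"

```text
time: 26.65
ee_pos: [0.4586, 0.1983, 0.2463]
orientation: [0.047, -3.138, 0.001]
force: [-0.2, -0.2, 1.2]
opening: 0.998
finger_force: 0.0
```

```bash
python3 look.py w10.png | head -8
python3 - <<'E'
import cv2
im=cv2.imread('pics/w10.png')[130:390,200:440]; cv2.imwrite('pics/w10z.png',cv2.resize(im,None,fx=2.3,fy=2.3,interpolation=cv2.INTER_CUBIC))
from h import *
im,d=get_image('scene'); save('s10.png',im); t=proj('scene',[bed(.05,0,.01)])[0].astype(int); print(t)
E
```

```text
26.65 [0.4586 0.1983 0.2463] 0.030202059058433317 0.9975739249558737 [-0.1876 -0.2191  1.2281]
[   0    0    0    3   22    1    0    0    0  398 7848 1347   30   30]
bed 0
a 24 [0.0889 0.0307] [0.1104 0.0309] ((99.66735076904297, 30.777999877929688), (0.1884213089942932, 21.4688720703125), 89.73161315917969)
b 0
c 9408 [ 0.0006 -0.03  ] [0.1111 0.0297] ((55.86050796508789, -0.11105728149414062), (59.6459846496582, 110.45697021484375), 89.94192504882812)
[-0.0015 -0.0007  0.0174]
-0.02 [(np.float64(0.8), np.float64(20.9)), (np.float64(1.1), np.float64(17.0)), (np.float64(2.0), np.float64(17.4)), (np.float64(2.8), np.float64(17.4)), (np.float64(3.6), np.float64(17.4)), (np.float64(4.4), np.float64(17.3)), (np.float64(5.2), np.float64(17.3)), (np.float64(6.1), np.float64(17.8)), (np.float64(6.9), np.float64(17.8)), (np.float64(7.8), np.float64(17.7)), (np.float64(8.5), np.float64(17.3)), (np.float64(9.4), np.float64(17.7)), (np.float64(10.2), np.float64(17.2)), (np.float64(11.0), np.float64(16.9)), (np.float64(11.8), np.float64(17.0)), (np.float64(12.7), np.float64(17.4)), (np.float64(13.5), np.float64(17.5))]
[265 395]
```

View pics/w10z.png

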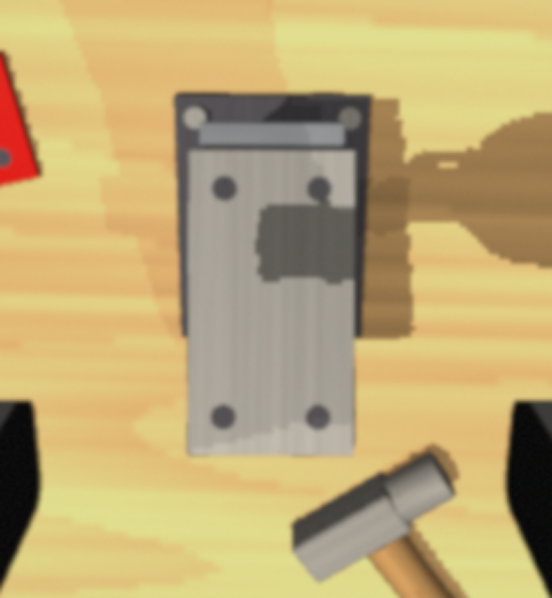

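The view shows no plate beyond plate_c's outline any more, and the pile is centred on the stop (stop centre column 272, plate 271.5). I'll do one finer squeeze at the upper and lower parts, then final end taps.

```bash
python3 - <<'E'
from h import *
t=bed(.088,.0,.0); print(t,inc([t[0],t[1],.099]))
E
```

```text
[0.52253051 0.20026373 0.10100578] [-6.42122879e-02  9.65455758e-05  1.47673953e-01]
```

Emit:
servo_tool --increments "-0.062 0 0.03 0 0.085; -0.062 0 0.08 0 0.085; -0.062 0 0.12 0 0.085; -0.062 0 0.142 0 0.085; -0.062 0 0.149 0 0.085" --grip_force 30

```text
time: 27.38
ee_pos: [0.519, 0.1999, 0.0962]
orientation: [0.048, -3.136, 0.002]
force: [-0.3, 0.3, 0.4]
opening: 1.001
finger_force: 0.0
```

Emit:
servo_tool --increments "0 0 0 0 0.072; 0 0 0 0 0.066; 0 0 0 0 0.063; 0 0 0 0 0.060; 0 0 0 0 0.058"

```text
time: 28.0
ee_pos: [0.5218, 0.2004, 0.1012]
orientation: [-0.048, 3.137, -0.0]
force: [-1.5, -2.0, 6.2]
opening: 0.698
finger_force: 34.7
```

Emit:
servo_tool --increments "0 0 0 0 0.056; 0 0 0 0 0.054; 0 0 0 0 0.054"

```text
time: 28.38
ee_pos: [0.5218, 0.2003, 0.1012]
orientation: [-0.048, 3.137, -0.0]
force: [-0.2, -1.7, 5.3]
opening: 0.697
finger_force: 34.7
```

```bash
python3 q.py|head -1
```

```text
28.375 tcp in bed mm [87.3507  0.0997  0.3593] yaw 0.03079065749239218 op 59.55825054656834 F [-0.2434 -1.7033  5.2542] 34.71241928637028
```

Emit:
servo_tool --increments "0 0 0 0 0.066; 0 0 0 0 0.075; 0 0 0 0 0.085; 0 0 0 0 0.085; 0.02 0 0.005 0 0.085"

```text
time: 29.05
ee_pos: [0.5015, 0.1999, 0.0943]
orientation: [-0.047, 3.139, 0.001]
force: [-0.7, -0.0, 0.3]
opening: 0.997
finger_force: 0.0
```

Emit:
servo_tool --increments "0.015 -0.0005 0.004 0 0.085; 0.03 -0.001 0.009 0 0.085; 0.043 -0.0015 0.014 0 0.085; 0.043 -0.0015 0.014 0 0.085; 0.043 -0.0015 0.014 0 0.075"

```text
time: 29.68
ee_pos: [0.4581, 0.1971, 0.0803]
orientation: [-0.048, 3.14, 0.0]
force: [0.2, -0.7, -0.5]
opening: 0.883
finger_force: 0.0
```

```bash
python3 q.py|head -1
```

```text
29.675 tcp in bed mm [20.2691 -1.2066 -0.7707] yaw 0.030662131790038405 op 75.400147182186 F [ 0.2311 -0.6669 -0.5259] 0.0
```

Emit:
servo_tool --increments "-0.002 0.001 0 0 0.072; -0.002 0.001 0 0 0.066; -0.002 0.001 0 0 0.063; -0.002 0.001 0 0 0.060; -0.002 0.001 0 0 0.058"

```text
time: 30.35
ee_pos: [0.4596, 0.1981, 0.0802]
orientation: [-0.048, 3.141, -0.0]
force: [0.3, 0.9, 2.0]
opening: 0.695
finger_force: 35.1
```

Emit:
servo_tool --increments "0 0 0 0 0.056; 0 0 0 0 0.054; 0 0 0 0 0.054"

```text
time: 30.72
ee_pos: [0.4596, 0.1981, 0.0802]
orientation: [-0.048, 3.141, -0.0]
force: [-1.4, -1.1, 3.4]
opening: 0.696
finger_force: 35.2
```

```bash
python3 q.py|head -1
```

```text
30.725 tcp in bed mm [21.7093 -0.2913 -1.223 ] yaw 0.030741977195804182 op 59.47081162967676 F [-1.3599 -1.1072  3.4349] 35.19253358244896
```

Emit:
servo_tool --increments "0 0 0 0 0.064; 0 0 0 0 0.075; 0 0 0 0 0.085; 0 0 -0.02 0 0.085; 0 0 -0.07 0 0.085"

```text
time: 31.4
ee_pos: [0.4569, 0.1973, 0.1473]
orientation: [0.048, -3.134, 0.003]
force: [0.1, 0.1, 1.6]
opening: 0.996
finger_force: 0.0
```

Emit:
servo_tool --increments "-0.04 0 -0.015 0 0.04; -0.09 0 -0.02 0 0; -0.115 0 0.01 0 0; -0.115 0 0.02 0 0; -0.115 0 0.02 0 0"

```text
time: 32.02
ee_pos: [0.5725, 0.2013, 0.1283]
orientation: [0.048, -3.137, 0.001]
force: [0.4, 0.6, -0.1]
opening: 0.0
finger_force: 0.0
```

```bash
python3 e.py
```

```text
32.025 h 0.1340368292646996 y -0.0004582131904923305 tipz 0.12031770563179156 F [ 0.4249  0.6396 -0.07  ] 0.0003517144729482905
```

Emit:
servo_tool --increments "0.006 0 0.012 0 0; 0.010 0 0.021 0 0; 0.013 0 0.021 0 0; 0.016 0 0.021 0 0; 0.018 0 0.021 0 0"

```text
time: 32.7
ee_pos: [0.5566, 0.2011, 0.1098]
orientation: [-0.048, 3.14, 0.0]
force: [-0.1, 0.5, -0.1]
opening: 0.002
finger_force: 0.0
```

Emit:
servo_tool --increments "0.002 0 0 0 0; 0.004 0 0 0 0; 0.006 0 0 0 0; 0.006 0 0 0 0"

```text
time: 33.2
ee_pos: [0.5545, 0.2004, 0.1103]
orientation: [-0.047, 3.132, -0.001]
force: [8.8, -0.3, -2.2]
opening: 0.0
finger_force: 4.1
```

```bash
python3 e.py
```

```text
33.2 h 0.11604579997800386 y -0.00087236278534438 tipz 0.10227619599452795 F [ 8.8418 -0.3196 -2.1817] 0.00045979159326237177
```

Emit:
servo_tool --increments "-0.006 0 0 0 0; -0.010 0 0 0 0; -0.010 0 -0.0125 0 0; -0.010 0 -0.0125 0 0; -0.003 0 -0.0125 0 0"

```text
time: 33.88
ee_pos: [0.5535, 0.201, 0.1219]
orientation: [-0.048, 3.141, 0.0]
force: [-0.7, -0.5, -0.1]
opening: -0.001
finger_force: 0.0
```

Emit:
servo_tool --increments "0.002 0 0 0 0; 0.004 0 0 0 0; 0.006 0 0 0 0; 0.006 0 0 0 0"

```text
time: 34.38
ee_pos: [0.5515, 0.2009, 0.1233]
orientation: [-0.047, 3.131, 0.001]
force: [8.2, 0.6, -1.0]
opening: 0.002
finger_force: 3.9
```

```bash
python3 e.py
```

```text
34.375 h 0.11302191142588185 y -0.00019855758050926807 tipz 0.11530556345381102 F [ 8.1567  0.5511 -1.0452] 0.002265445991217784
```

Emit:
servo_tool --increments "-0.006 0 0 0 0; -0.010 0 0 0 0; -0.010 0 -0.007 0 0; -0.010 0 -0.007 0 0; -0.003 0 -0.007 0 0"

```text
time: 35.05
ee_pos: [0.5503, 0.2009, 0.1285]
orientation: [0.048, -3.141, -0.0]
force: [-0.3, -0.3, 0.2]
opening: 0.004
finger_force: 0.0
```

Emit:
servo_tool --increments "0.002 0 0 0 0; 0.004 0 0 0 0; 0.006 0 0 0 0; 0.006 0 0 0 0"

```text
time: 35.55
ee_pos: [0.5489, 0.2009, 0.1311]
orientation: [-0.047, 3.13, 0.001]
force: [8.5, -0.3, 2.4]
opening: 0.0
finger_force: 4.3
```

Emit:
servo_tool --increments "-0.008 0 0 0 0; -0.018 0 0 0 0; -0.02 0 -0.05 0 0; 0.03 0 -0.1 0 0; 0.078 0 -0.12 0 0.04"

```text
time: 36.17
ee_pos: [0.4664, 0.1983, 0.25]
orientation: [-0.047, 3.141, 0.001]
force: [-0.7, 0.6, 1.2]
opening: 0.198
finger_force: 0.0
```

Emit:
servo_tool --increments "0.005 0 0 0 0.085; 0.005 0 0 0 0.085; 0.005 0 0 0 0.085; 0.005 0 0 0 0.085"

```text
time: 36.67
ee_pos: [0.4617, 0.1979, 0.2468]
orientation: [0.047, -3.138, 0.001]
force: [-0.5, -0.7, -0.2]
opening: 0.993
finger_force: 0.0
```

```bash
python3 look.py w11.png | head -7
python3 - <<'E'
from h import *
a=cv2.imread('pics/w11.png')[130:390,200:440]; a=cv2.resize(a,(443,480),interpolation=cv2.INTER_CUBIC)
im,d=get_image('scene'); b=cv2.cvtColor(im,cv2.COLOR_RGB2BGR)[235:325,340:450]; b=cv2.resize(b,(357,292),interpolation=cv2.INTER_CUBIC)
o=np.zeros((480,800,3),np.uint8); o[:,:443]=a; o[:292,443:]=b; cv2.imwrite('pics/fin.png',o)
E
```

```text
36.675 [0.4617 0.1979 0.2468] 0.03016502447682301 0.9930659517565366 [-0.5373 -0.6593 -0.2122]
[   0    0    0    0    0    0    0    0    0  369 7812 1465    5   45]
bed 0
a 0
b 0
c 9460 [ 0.0007 -0.0304] [0.1108 0.03  ] ((55.90254211425781, -0.0971221923828125), (59.752777099609375, 110.33363342285156), 89.49107360839844)
[-0.0009 -0.0012  0.0174]
```

View pics/fin.png

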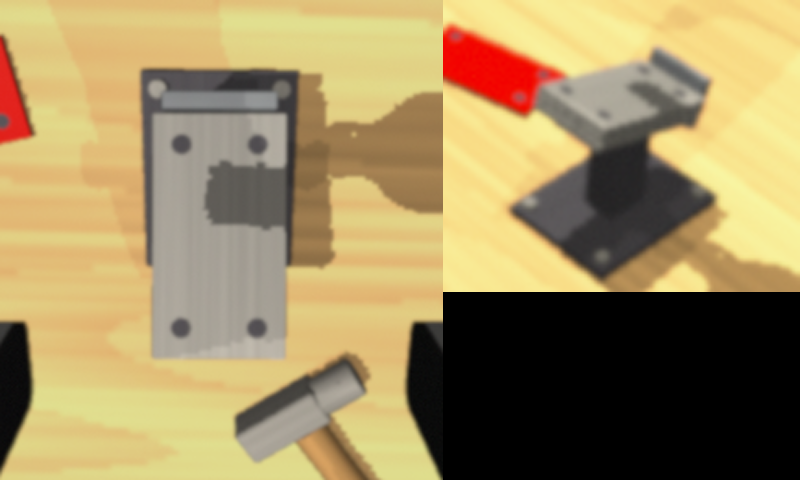

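The wrist view shows one clean plate outline against the stop, and the scene view shows a flush three-plate block. I'll check the top plate's squareness before handing in.

```bash
python3 - <<'E'
from h import *
for i in range(3):
    c=camera_model('wrist'); im,d=get_image('wrist'); P,v,u=cloud('wrist',d); p=(P-O)@B.T
    k=(p[:,2]>.013)&(p[:,2]<.022)&(p[:,0]>.005)&(p[:,0]<.108)&(abs(p[:,1])<.04)
    L=[];
    for r in np.unique(v[k]):
        w=k&(v==r); 
        if w.sum()>30: L.append([p[w,0].mean(),p[w,1].min(),p[w,1].max()])
    L=np.array(L); print(np.polyfit(L[:,0],L[:,1],1),np.polyfit(L[:,0],L[:,2],1))
    E=[]
    for cc in np.unique(u[k]):
        w=(u==cc)&(p[:,2]>.013)&(p[:,2]<.022)&(p[:,0]>.09)&(p[:,0]<.12)&(abs(p[:,1])<.028)
        if w.any(): E.append([p[w,1].mean(),p[w,0].max()])
    E=np.array(E); print('end',np.polyfit(E[:,0],E[:,1],1))
E
```

```text
[-0.00751638 -0.02907358] [-6.96498462e-05  2.92073590e-02]
end [0.00035031 0.1100801 ]
[-0.00895629 -0.02901035] [0.00037943 0.02926513]
end [-0.00256042  0.11029389]
[-0.01178629 -0.02892573] [0.00026789 0.02935303]
end [0.00234698 0.11043597]
```

```bash
python3 -c "
from rig import *
print(sign_off())"
```

```text
the job is handed in; nothing more can be done
None
```

I laid plate_c on the pile and squared it, then handed the job in at about 37 s. In the last camera checks all three plates looked flat, flush and centred with their lower ends at the stop; plates a and b were hidden under plate_c by then, so their fit is judged from the end taps and the squeeze width.

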